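# Lock a relief board in the pressing frame with the thumb wedge

### The arm

A 7-joint arm with a two-finger parallel gripper is mounted at the origin on the work surface. World frame = base frame: x ahead of the robot, y to its left, z up, the work surface at z = 0. Lengths are in mm, angles in rad, forces in N, time in s.
With the tool pointing down it reaches from about 400 to 750 mm from the base axis. Payload 19.5 kg.
Tool frame: the origin (TCP) lies between the finger pads; the fingertips stand 25 mm ahead of it and the grasp point (between the pads) lies 6 mm ahead of it; z points along the fingers, x is the direction in which the jaws open and shut, and the axes are right-handed (so a half turn about z gives the same grasp; the last joint's range is limited). The gripper opens to 85 mm and grips with 20 to 120 N. Pads are 22 mm wide; open, the fingers measure 114 mm over their backs; the gripper's body (76 mm by 85 mm) begins 54 mm behind the grasp point. The pads swing forward as they close: fully open they stand 13 mm farther back than shut.
Start: joints at [1.162, 0.707, -0.028, 1.485, 0.022, 0.951, -0.075], TCP at [206.204, -536.729, 256.268] pointing down, gripper open.
Joint ranges: [-2.71, 2.71], [-0.32, 2.16], [-1.57, 1.52], [0, 2.45], [-1.46, 4.6], [0, 2.02], [-2.83, 2.83]. Speed limits (rad/s): [1.89, 1.89, 2.57, 2.57, 3.01, 3.01, 3.01].

### API

Orientations are given as [roll, pitch, yaw] about the fixed x, y, z axes, in that order (R = Rz(yaw) Ry(pitch) Rx(roll)).
In Python, from workcell import bot gives the robot as it stands. The module is installed in compiled form; this text tells all that it offers.
- The arm moves only by the tool apply_moves, never from a script. Its argument "motion" is one flat list of numbers, 5 for each row, row after row: the shift along the tool's x, y, z in m, then the turn about the tool's z in degrees, then the opening, from 0 (shut) to 1 (fully open). In form: [dx, dy, dz, yaw, fingers, dx, dy, dz, yaw, fingers, ...]. A call has 1 to 10 rows; each row is the pose to reach, as a shift and turn from the pose commanded when the call began, along the tool's axes at that moment; what a row does not reach only later rows make up. A row lasts 1/10 s, in which the tool goes at most 50 mm and 8.59 degrees, less where a joint would pass 70% of its speed; a pose out of reach is approached as far as the arm can. A call with a gripper value outside its range is refused whole. The fingers move at their own pace and stop on an object; the grip force is fixed at half the most. Time passes only in rows, so rows that repeat a pose let the fingers close. It gives the time, the measured TCP pose, the force and the opening at its end, in the units of the state.
- bot.get_state(): the state, without advancing time (a new reading comes with each control period).
- bot.camera(name): name is "scene" or "top"; returns the picture (480x640x3 uint8, red, green, blue); there is no depth.
- bot.camera_params(name): a dict with "fov_y" (degrees; the focal length in pixels is half the picture's height over the tangent of half this angle, whatever the lens; pixels are square), "cx", "cy" (the principal point, pixels), "cam_to_world" (4x4, takes a point from camera to world coordinates). Camera axes: x right, y down, z forward; pixel columns grow to the right and rows downward; lengths in mm; the calibration is good to about 2 mm. A picture is of the moment at which its call begins. camera_params takes no time and is no camera call.
- bot.hand_in(): hands the job in, once; it reports no verdict.
Trained networks look in the newest picture that a camera, given by its name, has taken for a name from the list of things; names that differ only in an ending like _2 or _b are one class to them, and where a whole thing is asked for, a point or a joint stands for the part that bears it (a point fixed in the world has none). Each returns a list of dicts, best first, with "confidence" (0 to 1); they miss things now and then, are a little off and sometimes report something else, mostly with a low value. They report only what shows in the picture. A call takes as long as a camera call. They do not tell look-alikes from the thing itself.
- bot.look_for(target, camera): "at" ([column, row] in pixels, amid what is visible of it).
- bot.cut_out(target, camera): "mask" (480x640 bool, what is visible of it) and "at" ([column, row] in pixels, amid what is visible of it).
- bot.tip_of(target, camera): "at" ([column, row] in pixels: a listed point, or the origin of a listed thing).
The state is a dict: "t": time; "joint_pos": joint angles; "joint_velocities": joint speeds; "tau": joint torques, N m; "eef_pos": TCP position; "eef_rot": TCP orientation; "force": force on the tool from outside, world axes, zero at the start; "moment": the same for the moment, N m; "opening": opening from 0.0 (shut) to 1.0 (fully open).
Only numpy, scipy, OpenCV 4.12 (cv2) and the standard library are available. Lean on these libraries where they do the work, as an engineer would, in place of code of your own. Each camera call takes 0.05 s, during which the arm holds its last target.

### The job

Draw the bottom relief board out of the dispenser until it is clear of it, leave it lying on the table and let go; then take it again across its middle, lay it flat in the bed of the pressing frame, between the two end stops with its long side along the fence, and let go. Then slide the bar up so that the board is held against the fence, set the thumb wedge flat in the channel behind the bar with its thin end leading, and slide it firmly along the ramp until it jams the bar fast and stays jammed when you let go. Leave the other boards in the dispenser, all dropped down one place, and do not disturb the straight block, the jar or the other things on the table.

Things in the scene. Friction and masses are not known exactly. Their poses are not given: they have to be found in the camera images.
- frame: Fixed plywood pressing frame, on either half of the table. Base 200 (x) by 220 (y) by 12 mm; origin under its centre. Fence: inner face at x = +75 mm, 26 mm high above the base, with a 60 mm finger gap in its middle. Two end stops, inner faces at y = +-72 mm, x 30 to 75 mm, 20 mm high.
- frame_bed (a point): Middle of the clamped board's place, on the base's top (12 mm above the table): frame x = +49, y = 0. Axes as the frame's; the board's long side lies along y.
- frame_channel (a point): On the base's top at frame x = -31, y = +18.6 mm: where the middle of the wedge's underside lies when jammed with the bar hard against the board (7 mm farther to +y for each mm the bar stands short). It takes a push of about 20 N. Channel between bar and ramp: open above and at both ends, wide at -y (the mouth), narrowing to +y. Axes as the frame's.
- ramp_mid (a point): On the frame, middle of the foot of the ramp's face, at frame x = -60.7, y = -5 mm, on the base's top. The ramp is a straight wall 16 mm thick, 24 mm high above the base; its face runs from frame (-46, +100) to (-75, -110) mm, a slope of 0.14. Axes as the frame's.
- bar (a joint): Position of the sliding bar (m): 0 fully back by the ramp, growing to the frame's +x; 0.040 when it holds the board against the fence (stop at 0.060). About 2 N of friction keeps it where it is left. Bar 26 (x) by 150 (y) by 24 mm high, on the base; front face at frame x = -17 mm + joint, back face at -43 mm + joint.
- bar_knob (a point): Half-way up the upright round knob on top of the bar: knob 18 mm in diameter, 32 mm high, its top 68 mm above the table, at frame y = +35 mm, on the bar's centre line.
- wedge_mid (a point): Centre of the loose thumb wedge (100 g, wood), half-way up its 28 mm. +y runs along its 120 mm length to the thin end (46 mm wide; thick end 63 mm). The square face, at x = +27 mm, goes against the bar, the sloping one (-x side, slope 0.14) against the ramp. In use its axes are those of the frame. Told from the straight block by its taper.
- wedge_fin (a point): Centre of the thumb fin on top of the wedge: an upright fin 12 mm thick (wedge x), 40 mm long (wedge y), standing 27 mm above the wedge's top, so from 28 to 55 mm above its underside (the centre is 42 mm above it); it lies 30 mm from the wedge's middle towards the thick end.
- dispenser: Fixed grey board dispenser, a sleeve with no floor or lid, 58 mm high, on either half of the table. Origin on the table; mouth towards its -x. Front wall x = 18 to 24 mm, back wall from 167 mm, sides to y = +-34.5 mm (4 mm high flanges to +-54.5). A slot 18 mm high at the foot of the front wall lets one board out along -x. Boards stacked lengthwise along x.
- board0_mid (a point): Centre of the bottom relief board, half-way up. Wooden board 130 mm (its x) by 52 mm (its y) by 13 mm thick, 60 g, lying on the table (on no floor), long side along the dispenser's x. One end sticks out of the slot by about 45 mm. It looks the same turned by half a turn.
- board1_mid (a point): Centre of the second board of the stack, the same size, wholly inside the sleeve (dispenser x about 91 mm).
- board2_mid (a point): Centre of the third board of the stack, likewise.
- board3_mid (a point): Centre of the top board of the stack, likewise.
- block_mid (a point): Bystander: centre of a straight wooden block 50 by 120 by 28 mm with the same fin as the wedge, but not tapered. Leave alone.
- jar: Bystander: closed jar, 64 mm in diameter, 85 mm high; origin under its centre.
- glue: Bystander: glue bottle, 52 mm in diameter, 130 mm high; origin under its centre.
- cup: Bystander: white mug, 76 mm in diameter, 85 mm high; origin under its centre.
- cutter: Bystander: steel ring cutter, 90 mm in diameter, 25 mm high; origin under its centre.
- spatula_grip (a point): Bystander: spatula lying on the table; middle of its handle.
Not all that is in view belongs to the job. Leave any purple look-alike of the part that bears wedge_mid alone.

How it is judged (in metres and radians):
On the way, in this order (a step that is already met when the one before it is completed fails the run):
1. the bottom board lies flat on the table, clear of the dispenser, let go, and the rest of the stack has dropped (x of board0_mid in the frame of dispenser below -0.047 m and height (world z) of board0_mid below 0.01 m and contact force between the fingers and board0 below 0.1 N and linear speed of board0 below 0.03 m/s and x of board1_mid in the frame of dispenser between 0.07 and 0.115 m and height (world z) of board1_mid below 0.0115 m and x of board2_mid in the frame of dispenser between 0.07 and 0.115 m and height (world z) of board2_mid below 0.0245 m and x of board3_mid in the frame of dispenser between 0.07 and 0.115 m and height (world z) of board3_mid below 0.0375 m), for 0.2 s.
2. the board lies flat in the bed of the frame, let go (x of board0_mid in the frame of frame between 0 and 0.055 m and y of board0_mid in the frame of frame between -0.01 and 0.01 m and z of board0_mid in the frame of frame below 0.023 m and angle between the y axis of board0_mid and the x axis of frame, either way round below 0.15 rad and contact force between the fingers and board0 below 0.1 N and linear speed of board0 below 0.03 m/s), for 0.2 s.
At the end, for the whole second after the job is handed in: Board flat in the bed, against the fence (4 mm), between the stops; bar against it (joint 0.036 to 0.044), pressing it with over 3 N; wedge flat in the channel (frame y -5 to 45 mm), pressing the bar with over 3 N; all at rest, let go; other boards in the dispenser, one place lower (x of board0_mid in the frame of frame between 0 and 0.055 m and y of board0_mid in the frame of frame between -0.01 and 0.01 m and z of board0_mid in the frame of frame below 0.023 m and angle between the y axis of board0_mid and the x axis of frame, either way round below 0.15 rad and x of board0_mid in the frame of frame above 0.045 m and value of joint bar between 0.036 and 0.044 m and contact force between bar and board0 above 3 N and contact force between wedge and bar above 3 N and y of wedge_mid in the frame of frame between -0.005 and 0.045 m and x of wedge_mid in the frame of frame between -0.038 and -0.024 m and z of wedge_mid in the frame of frame below 0.031 m and angle between wedge_mid's own z axis and vertical below 0.08 rad and linear speed of each of wedge, board0 below 0.01 m/s and x of board1_mid in the frame of dispenser between 0.07 and 0.115 m and height (world z) of board1_mid below 0.0115 m and x of board2_mid in the frame of dispenser between 0.07 and 0.115 m and height (world z) of board2_mid below 0.0245 m and x of board3_mid in the frame of dispenser between 0.07 and 0.115 m and height (world z) of board3_mid below 0.0375 m); the robot touches nothing.
It fails at once if a bystander is moved more than 30 mm (distance of any of block_mid, jar, glue, cup, cutter, spatula_grip from where it was at the start of the episode above 0.03 m).
It fails at once if another board of the stack is taken out or lifted (height (world z) of board1_mid above 0.0315 m or x of any of board1_mid, board2_mid, board3_mid in the frame of dispenser below 0.06 m or height (world z) of board2_mid above 0.0445 m or height (world z) of board3_mid above 0.0575 m).
It also fails if it takes over 64 s, if anything falls off the work surface, if the arm or the gripper's body presses on something with over 40 N, if the wrist force passes 120 N, or if a joint passes its speed limit or range.

## Working session

There is one attempt and no reset: what is moved stays moved. The work goes in short steps, Python scripts to look and compute and a tool call to move; the robot and the scene stay as the last step left them, time stands still between calls to the robot, and variables do not carry over. Pictures are saved under pics/ and viewed, and the job is handed in when it is done.

Besides the shell and the picture viewer there is one more tool, called after "Emit:" in YAML: its name, and indented under it one key for each argument. apply_moves: Moves the arm, as the interface text tells. Its arguments: {"type":"object","properties":{"motion":{"type":"array"}},"required":["motion"]}

```bash
mkdir -p pics; python3 - <<'E'
from workcell import bot
import cv2
for n in("scene","top"):
    im=bot.camera(n); cv2.imwrite(f"pics/{n}0.png",im[:,:,::-1])
    p=bot.camera_params(n); print(n,p["fov_y"],p["cx"],p["cy"]); print(p["cam_to_world"])
print(bot.get_state())
E
```

```text
scene 51.70839316939912 318.1030290302603 231.95658058187405
[[ 7.17439866e-01  4.50718002e-01 -5.31162237e-01  1.18883505e+03]
 [ 6.96559675e-01 -4.54076923e-01  5.55534668e-01 -6.86727905e+02]
 [ 9.20096102e-03 -7.68548912e-01 -6.39724872e-01  8.32092617e+02]
 [ 0.00000000e+00  0.00000000e+00  0.00000000e+00  1.00000000e+00]]
top 50.64664448339815 317.1143915083759 242.2086892400668
[[-1.65459980e-02 -9.79237263e-01  2.02041117e-01  3.21581900e+02]
 [-9.99860585e-01  1.57508775e-02 -5.54265899e-03  4.60333136e+00]
 [ 2.24525334e-03 -2.02104658e-01 -9.79361356e-01  1.14543712e+03]
 [ 0.00000000e+00  0.00000000e+00  0.00000000e+00  1.00000000e+00]]
{'t': 0.1, 'joint_pos': array([ 1.16230206,  0.70702582, -0.02758991,  1.48493886,  0.02200183,
        0.95086417, -0.07553014]), 'joint_velocities': array([-0.00145542, -0.00114519, -0.00087109, -0.00142537, -0.00016462,
        0.00120186, -0.0007462 ]), 'tau': array([ 5.09810925e-03, -8.84290910e+01,  1.23829588e+00, -2.36453408e+01,
        1.72682031e-02,  5.05441203e-03, -1.49107734e-05]), 'eef_pos': array([ 206.12843412, -536.57276332,  255.88617175]), 'eef_rot': array([ 3.14154731e+00,  9.32579723e-04, -1.20405273e+00]), 'force': array([-0.17961083,  0.47226341, -0.2558395 ]), 'moment': array([ 0.02528004, -0.01341669, -0.05378202]), 'opening': 1.0002429248088227}
```

View pics/scene0.png

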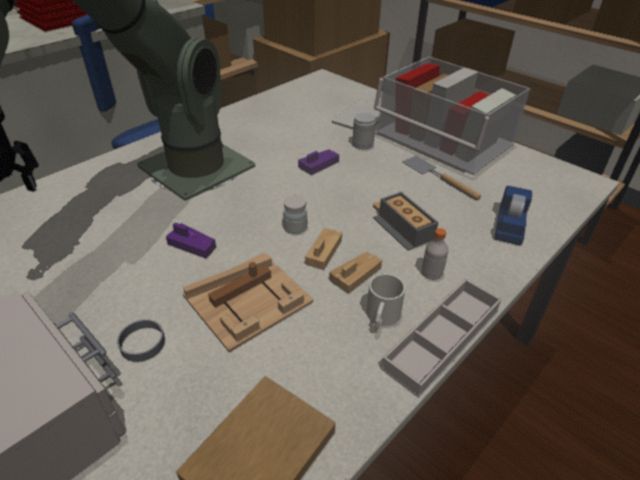

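View pics/top0.png

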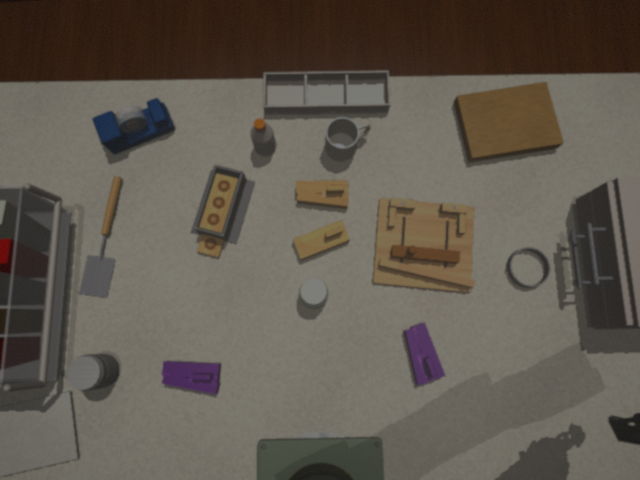

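```bash
cat > h.py <<'E'
import numpy as np, cv2
from workcell import bot
def K(n):
    p=bot.camera_params(n); f=240/np.tan(np.radians(p["fov_y"]/2)); return f,p["cx"],p["cy"],np.array(p["cam_to_world"])
def ray(n,px,z):
    f,cx,cy,T=K(n); d=T[:3,:3]@np.array([(px[0]-cx)/f,(px[1]-cy)/f,1]); o=T[:3,3]
    return o+d*(z-o[2])/d[2]
def proj(n,P):
    f,cx,cy,T=K(n); q=(np.atleast_2d(P)-T[:3,3])@T[:3,:3]; return np.c_[f*q[:,0]/q[:,2]+cx,f*q[:,1]/q[:,2]+cy]
def crop(n,c,w,h,s,name,im=None):
    if im is None: im=bot.camera(n)
    x0,y0=int(c[0]-w/2),int(c[1]-h/2)
    cv2.imwrite(name,cv2.resize(np.ascontiguousarray(im[max(y0,0):y0+h,max(x0,0):x0+w,::-1]),None,fx=s,fy=s,interpolation=cv2.INTER_CUBIC))
    print(name,"x0,y0",x0,y0,"scale",s)
E
python3 - <<'E'
from h import *
im=cv2.imread("pics/top0.png")[:,:,::-1]
crop("top",(320,220),80,100,6,"pics/c1.png",im)
crop("top",(425,245),120,110,6,"pics/c2.png",im)
crop("top",(220,215),80,100,6,"pics/c3.png",im)
for t in ["frame","frame_bed","frame_channel","ramp_mid","bar_knob","wedge_mid","wedge_fin","block_mid","dispenser","board0_mid","board1_mid","board3_mid"]:
    for c in("top",):
        for r in bot.tip_of(t,c)[:3]: print(t,c,np.round(r["at"],1),round(r["confidence"],2))
print(bot.get_state()["t"])
E
```

```text
pics/c1.png x0,y0 280 170 scale 6
pics/c2.png x0,y0 365 190 scale 6
pics/c3.png x0,y0 180 165 scale 6
frame top [420.6 247.5] 0.68
frame_bed top [424.6 225. ] 0.86
frame_channel top [408.6 253.5] 0.55
ramp_mid top [425.7 270.3] 0.77
ramp_mid top [341.7 149.2] 0.47
bar_knob top [411.2 250.3] 0.79
wedge_mid top [319.7 193.8] 0.72
wedge_mid top [189.  375.6] 0.64
wedge_mid top [422.8 355.2] 0.58
wedge_fin top [198.6 375.3] 0.92
wedge_fin top [426.9 366.9] 0.86
wedge_fin top [334.9 188.1] 0.82
block_mid top [321.  238.9] 0.82
dispenser top [212.5 242.6] 0.79
board0_mid top [216.4 227.1] 0.56
board3_mid top [221.9 202.2] 0.81
board3_mid top [413.5 255.7] 0.53
board3_mid top [109.8 209.4] 0.29
0.7
```

View pics/c1.png

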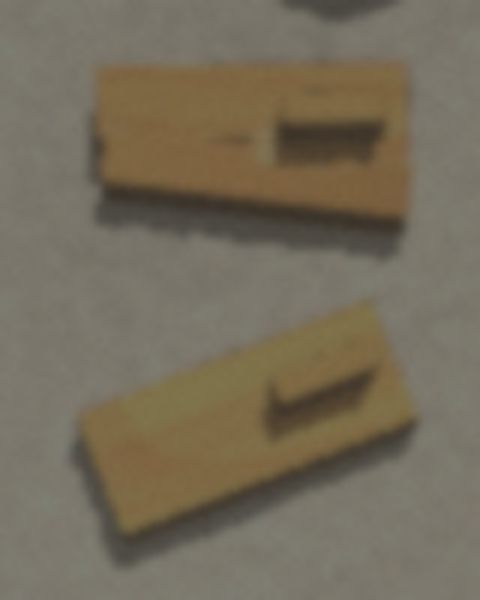

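View pics/c2.png

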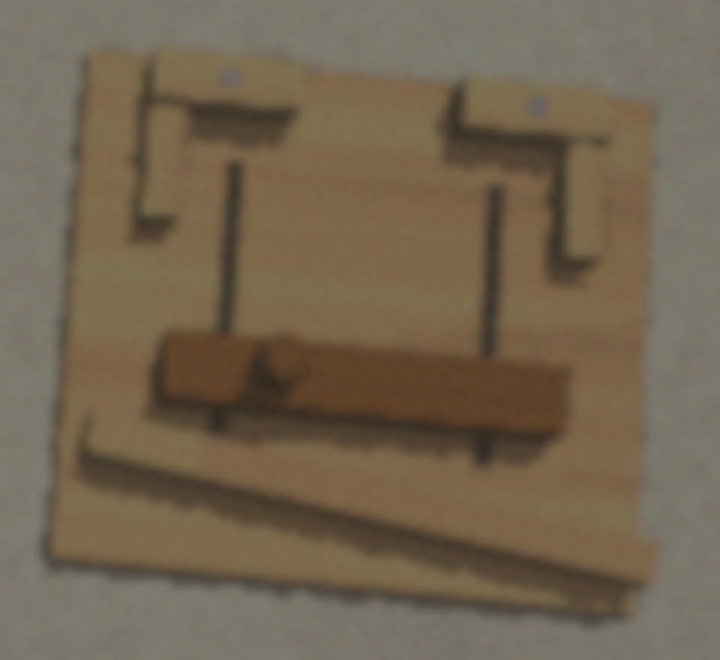

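View pics/c3.png

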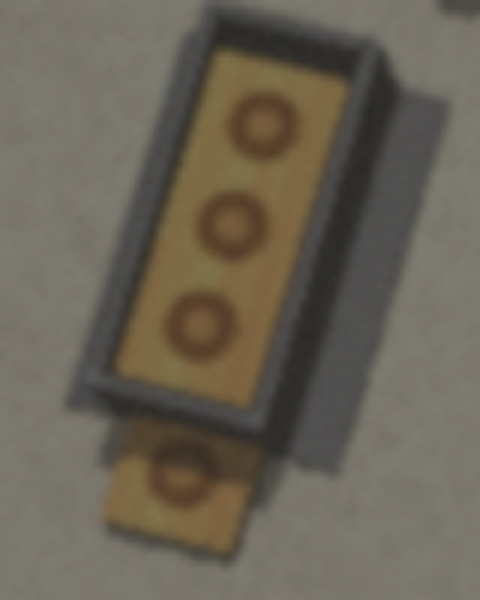

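```bash
cat > fit.py <<'E'
from h import *
from scipy.optimize import least_squares
def full(c,x0,y0,s): return np.array([x0+(c[0]+.5)/s-.5,y0+(c[1]+.5)/s-.5])
def T(p,P):
    P=np.atleast_2d(P).astype(float); c,s=np.cos(p[2]),np.sin(p[2])
    return np.c_[p[0]+c*P[:,0]-s*P[:,1],p[1]+s*P[:,0]+c*P[:,1],P[:,2]]
def fit(n,pts,pix,p0,fixed=None):
    r=least_squares(lambda p:(proj(n,T(p,pts))-pix).ravel(),p0,loss="soft_l1",x_scale=[100,100,1])
    return r.x,np.round((proj(n,T(r.x,pts))-pix),1)
E
python3 - <<'E'
from fit import *
# frame
f=[((100,110,12),(85,52)),((100,-110,12),(657,103)),((-100,110,12),(54,552)),((-46,100,36),(95,415)),((-75,-110,36),(655,545))]
P=[a for a,_ in f]; X=np.array([full(b,365,190,6) for _,b in f])
pf,r=fit("top",P,X,[490,-190,-.05]); print("frame",pf,r.tolist())
for c in [(165,330),(570,368),(158,402),(560,433)]:
    w=ray("top",full(c,365,190,6),36); d=w[:2]-pf[:2]; c_,s_=np.cos(pf[2]),np.sin(pf[2]); print("bar corner frame",c_*d[0]+s_*d[1],-s_*d[0]+c_*d[1])
f=[((27,60,28),(97,67)),((-19,60,28),(103,184)),((27,-60,28),(408,66)),((-36,-60,28),(403,214))]
P=[a for a,_ in f]; X=np.array([full(b,280,170,6) for _,b in f])
pw,r=fit("top",P,X,[600,0,0]); print("wedge",pw,r.tolist())
f=[((18,34.5,58),(90,377)),((18,-34.5,58),(266,427)),((173,34.5,58),(208,5)),((173,-34.5,58),(388,45))]
P=[a for a,_ in f]; X=np.array([full(b,180,165,6) for _,b in f])
pd,r=fit("top",P,X,[600,200,-.2]); print("disp",pd,r.tolist())
f=[((-65,26,13),(107,520)),((-65,-26,13),(232,556))]
P=[a for a,_ in f]; X=np.array([full(b,180,165,6) for _,b in f])
for x in X: print(ray("top",x,13))
pb,r=fit("top",P,X,[600,200,-.2]); print("b0",pb,r.tolist())
np.savez("poses.npz",frame=pf,wedge=pw,disp=pd,b0=pb)
E
```

```text
frame [ 5.46356984e+02 -2.45774007e+02 -1.13061296e-01] [[0.4, -0.3], [-0.2, 0.1], [-0.8, 1.6], [-0.2, -0.5], [0.7, -0.2]]
bar corner frame -12.649144423240092 75.92743943467882
bar corner frame -12.452990719846975 -74.70266103230762
bar corner frame -40.04284174715344 76.69615360945222
bar corner frame -37.271823991208 -71.9954430159949
wedge [ 6.70654388e+02 -1.45177009e+01  2.32936871e-03] [[-0.2, 0.1], [-1.0, -0.2], [-0.0, -0.7], [1.7, 1.0]]
disp [ 5.54253940e+02  2.40392129e+02 -2.74738802e-01] [[-0.6, 1.1], [0.2, 0.6], [0.6, -1.4], [-0.1, -0.7]]
[538.61716053 270.24948354  13.        ]
[524.02280564 222.66426251  13.        ]
b0 [ 5.93452273e+02  2.27347354e+02 -2.98469933e-01] [[-0.5, -0.1], [0.5, 0.1]]
```

```bash
cat > ov.py <<'E'
from fit import *
def box(x0,x1,y0,y1,z0,z1): 
    b=[(x0,y0),(x1,y0),(x1,y1),(x0,y1)]; return prism(b,z0,z1)
def prism(b,z0,z1):
    n=len(b); L=[]
    for i in range(n):
        a,c=b[i],b[(i+1)%n]; L+=[((*a,z0),(*c,z0)),((*a,z1),(*c,z1)),((*a,z0),(*a,z1))]
    return L
def frame(q): return box(-100,100,-110,110,0,12)+prism([(-46,100),(-75,-110),(-91,-110),(-62,100)],12,36)+box(30,75,72,72.1,12,32)+box(30,75,-72,-72.1,12,32)+box(-43+q,-17+q,-75,75,12,36)+[((75,-85,12),(75,-30,12)),((75,-85,38),(75,-30,38)),((75,30,12),(75,85,12)),((75,30,38),(75,85,38))]
WE=prism([(27,60),(-19,60),(-36,-60),(27,-60)],0,28)+box(-6,6,-50,-10,28,55)
DI=box(18,173,-34.5,34.5,0,58)
BO=box(-65,65,-26,26,0,13)
def overlay(n,items,c,w,h,s,name,im):
    x0,y0=int(c[0]-w/2),int(c[1]-h/2)
    o=cv2.resize(np.ascontiguousarray(im[y0:y0+h,x0:x0+w,::-1]),None,fx=s,fy=s,interpolation=cv2.INTER_CUBIC)
    for p,L in items:
        for a,b in L:
            q=(proj(n,T(p,[a,b]))-[x0,y0]+.5)*s-.5
            cv2.line(o,*[tuple(int(v*16) for v in r) for r in q],(0,255,0),1,cv2.LINE_AA,4)
    cv2.imwrite(name,o)
E
python3 - <<'E'
from ov import *
z=np.load("poses.npz")
it=[(z["frame"],frame(4)),(z["wedge"],WE),(z["disp"],DI),(z["b0"],BO)]
t=cv2.imread("pics/top0.png")[:,:,::-1];s=cv2.imread("pics/scene0.png")[:,:,::-1]
overlay("top",it,(335,225),300,200,2.6,"pics/o1.png",t)
overlay("scene",it,(320,265),290,210,2.7,"pics/o2.png",s)
E
```

```text
(no output)
```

View pics/o1.png

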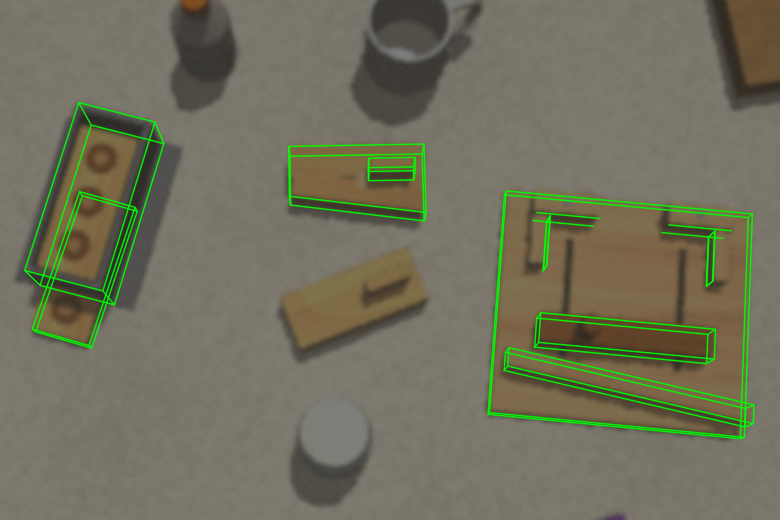

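View pics/o2.png

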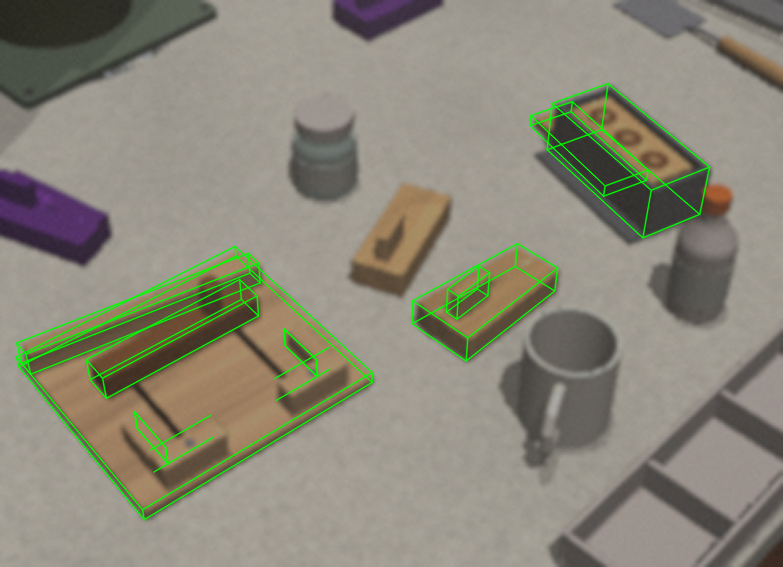

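```bash
python3 - <<'E'
from ov import *
z=np.load("poses.npz")
it=[(z["frame"],frame(4)),(z["wedge"],WE),(z["disp"],DI),(z["b0"],BO)]
t=cv2.imread("pics/top0.png")[:,:,::-1];s=cv2.imread("pics/scene0.png")[:,:,::-1]
overlay("top",it,(425,245),114,100,6.5,"pics/o3.png",t)
overlay("scene",it,(245,297),140,100,5.6,"pics/o4.png",s)
overlay("top",it,(220,212),100,100,6,"pics/o5.png",t)
E
```

```text
(no output)
```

View pics/o3.png

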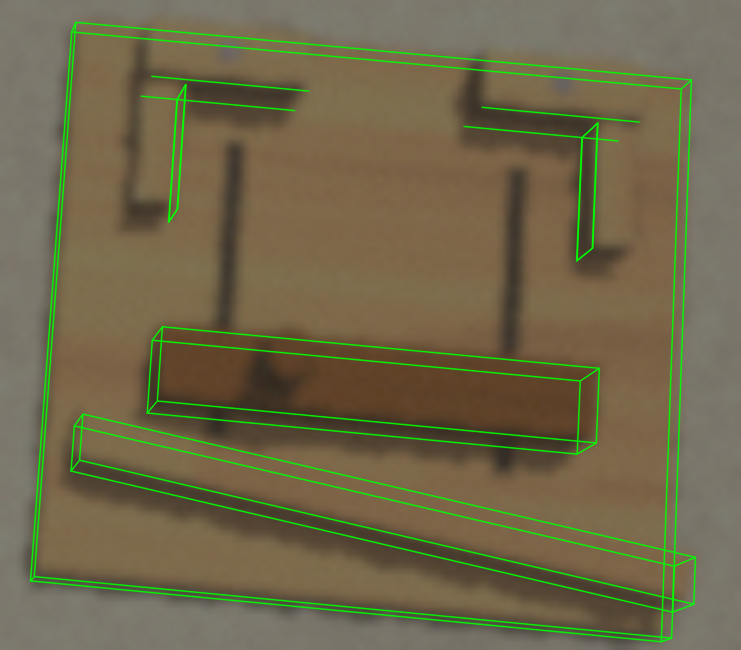

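View pics/o4.png

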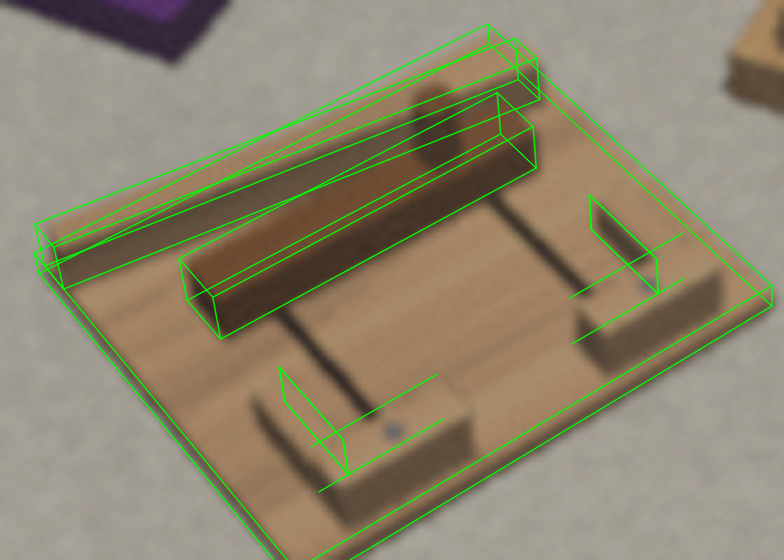

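View pics/o5.png

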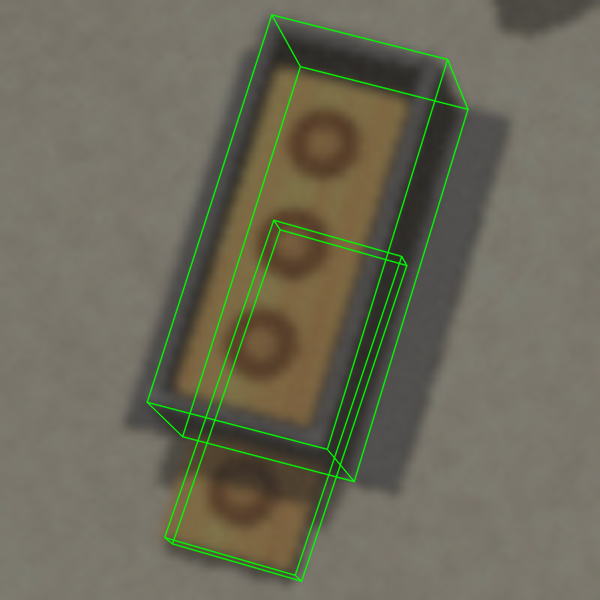

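```bash
cat > g.py <<'E'
import numpy as np
from workcell import bot
def go(*targets):
    s=bot.get_state(); p=np.array(s["eef_pos"]); y=s["eef_rot"][2]
    print("t",round(s["t"],2),"pos",np.round(p,1),"rot",np.round(s["eef_rot"],4),"F",np.round(s["force"],1),"open",round(s["opening"],3))
    for X,Y,Z,yaw in targets:
        d=np.array([X,Y,Z])-p; c,n=np.cos(y),np.sin(y)
        dy=(yaw-y+np.pi)%(2*np.pi)-np.pi
        print("row",np.round([(c*d[0]+n*d[1])/1e3,(n*d[0]-c*d[1])/1e3,-d[2]/1e3],4),"yaw",round(-np.degrees(dy),1))
E
python3 - <<'E'
from g import *
go((470,-120,230,0.2),(545.7,242.3,120,1.286))
E
```

```text
t 0.7 pos [ 206.2 -536.7  256.3] rot [-3.1415e+00  1.0000e-04 -1.2041e+00] F [ 1.1 -0.4  0.4] open 1.001
row [-0.2944 -0.3956  0.0263] yaw -80.4
row [-0.6055 -0.5962  0.1363] yaw -142.7
```

Emit:
apply_moves:
  motion: [-0.294,-0.396,0.026,-80.4,1,-0.294,-0.396,0.026,-80.4,1,-0.294,-0.396,0.026,-80.4,1,-0.294,-0.396,0.026,-80.4,1,-0.294,-0.396,0.026,-80.4,1,-0.294,-0.396,0.026,-80.4,1,-0.294,-0.396,0.026,-80.4,1,-0.294,-0.396,0.026,-80.4,1,-0.294,-0.396,0.026,-80.4,1,-0.294,-0.396,0.026,-80.4,1]

```text
t: 1.7
eef_pos: [471.4, -118.0, 230.3]
eef_rot: [-3.141, -0.001, 0.206]
force: [-0.0, -0.8, -0.5]
opening: 1.0
```

```bash
python3 - <<'E'
from g import *
go((545.7,242.3,130,1.286))
E
```

```text
t 1.7 pos [ 471.4 -118.   230.3] rot [-3.1414e+00 -5.0000e-04  2.0580e-01] F [-0.  -0.8 -0.5] open 1.0
row [ 0.1463 -0.3375  0.1003] yaw -61.9
```

Emit:
apply_moves:
  motion: [0.146,-0.338,0.1,-61.9,1,0.146,-0.338,0.1,-61.9,1,0.146,-0.338,0.1,-61.9,1,0.146,-0.338,0.1,-61.9,1,0.146,-0.338,0.1,-61.9,1,0.146,-0.338,0.1,-61.9,1,0.146,-0.338,0.1,-61.9,1,0.146,-0.338,0.1,-61.9,1,0.146,-0.338,0.1,-61.9,1,0.146,-0.338,0.1,-61.9,1]

```text
t: 2.7
eef_pos: [546.4, 240.0, 130.0]
eef_rot: [-3.141, 0.001, 1.28]
force: [-0.1, -0.7, -0.0]
opening: 1.001
```

```bash
python3 - <<'E'
from h import *
from g import go
s=bot.get_state(); p=s["eef_pos"]
for n in("top","scene"):
    im=bot.camera(n); q=proj(n,[p,[p[0],p[1],0]]); print(n,q.round(1))
    crop(n,q[1],130,100,6,f"pics/d_{n}.png",im)
go((545.7,242.3,26,1.286))
E
```

```text
top [[199.3 236.7]
 [212.  248.7]]
pics/d_top.png x0,y0 147 198 scale 6
scene [[385.7 167.2]
 [381.2 206.7]]
pics/d_scene.png x0,y0 316 156 scale 6
t 2.8 pos [546.9 238.8 130.6] rot [3.1411e+00 5.0000e-04 1.2781e+00] F [ 0.4 -0.3  0.2] open 0.996
row [ 0.003  -0.0022  0.1046] yaw -0.5
```

View pics/d_top.png

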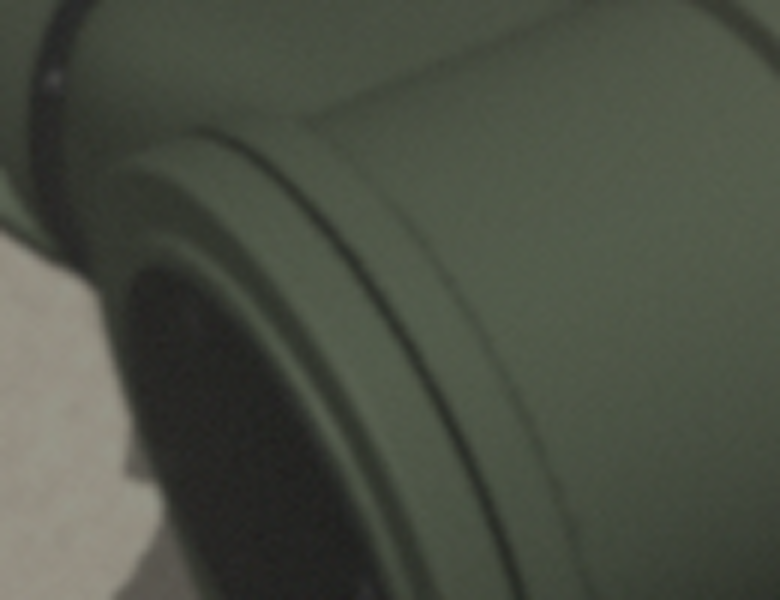

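View pics/d_scene.png

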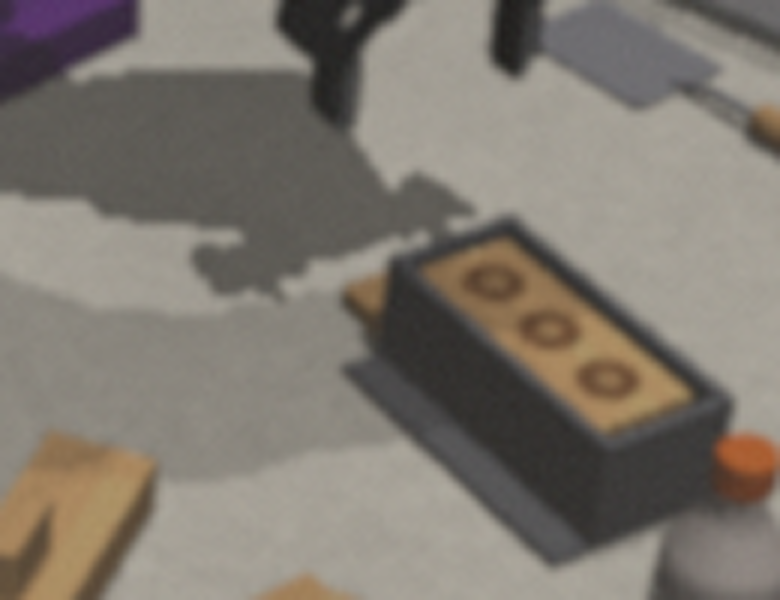

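Emit:
apply_moves:
  motion: [0.002,-0.001,0.05,0,1,0.002,-0.001,0.09,0,1,0.002,-0.001,0.105,0,1,0.002,-0.001,0.105,0,1,0.002,-0.001,0.105,0,0,0.002,-0.001,0.105,0,0,0.002,-0.001,0.105,0,0,0.002,-0.001,0.105,0,0,0.002,-0.001,0.105,0,0]

```text
t: 3.7
eef_pos: [547.3, 243.0, 27.5]
eef_rot: [3.139, -0.003, 1.28]
force: [-0.6, 1.7, 14.7]
opening: 0.582
```

```bash
python3 - <<'E'
from h import *
from g import go
s=bot.get_state(); p=s["eef_pos"]
n="scene"
im=bot.camera(n); q=proj(n,[p,[p[0],p[1],0]]); print(n,q.round(1))
crop(n,q[1],130,100,6,f"pics/e_{n}.png",im)
go((545.7,242.3,26,1.286))
E
```

```text
scene [[383.1 198.4]
 [382.1 206.4]]
pics/e_scene.png x0,y0 317 156 scale 6
t 3.75 pos [547.3 243.   27.5] rot [ 3.1393e+00 -2.9000e-03  1.2796e+00] F [-0.4  2.6 15.1] open 0.584
row [-0.0012 -0.0013  0.0015] yaw -0.4
```

View pics/e_scene.png

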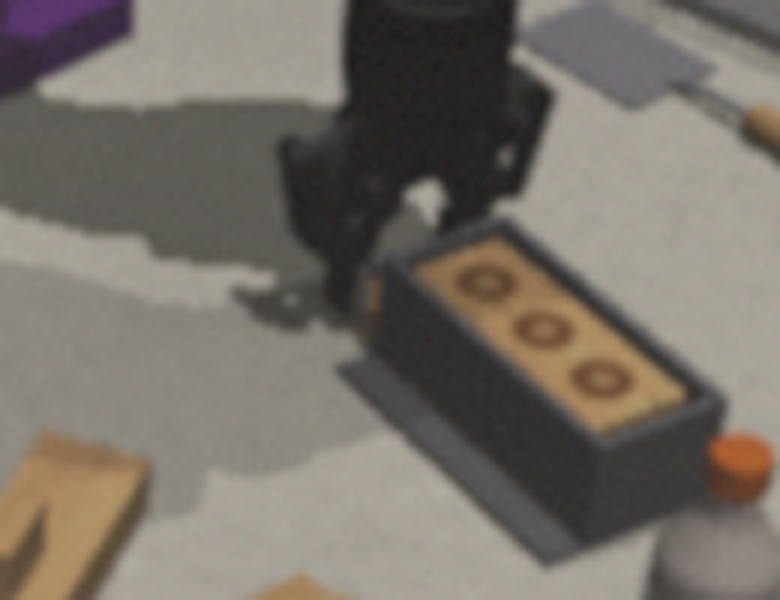

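Emit:
apply_moves:
  motion: [0,0,-0.0015,0,0,0,-0.012,-0.0015,0,0,0,-0.03,-0.0015,0,0,0,-0.048,-0.0015,0,0,0,-0.066,-0.0015,0,0,0,-0.084,-0.0015,0,0,0,-0.102,-0.0015,0,0,0,-0.12,-0.0015,0,0,0,-0.12,-0.0015,0,0,0,-0.12,-0.0015,0,0]

```text
t: 4.75
eef_pos: [431.7, 276.9, 27.5]
eef_rot: [3.141, -0.001, 1.28]
force: [-4.7, 1.7, 10.4]
opening: 0.585
```

```bash
python3 - <<'E'
from h import *
from g import go
s=bot.get_state(); p=s["eef_pos"]
n="scene"
im=bot.camera(n); q=proj(n,[p,[p[0],p[1],0]]); print(n,q.round(1))
crop(n,q[1]+[20,10],130,100,6,f"pics/f_{n}.png",im)
go((545.7,242.3,26,1.286))
E
```

```text
scene [[359.2 177.2]
 [358.6 185. ]]
pics/f_scene.png x0,y0 313 145 scale 6
t 4.8 pos [431.8 276.8  27.5] rot [ 3.1410e+00 -9.0000e-04  1.2795e+00] F [-4.7  1.9 10.4] open 0.584
row [-0.0003  0.119   0.0015] yaw -0.4
```

View pics/f_scene.png

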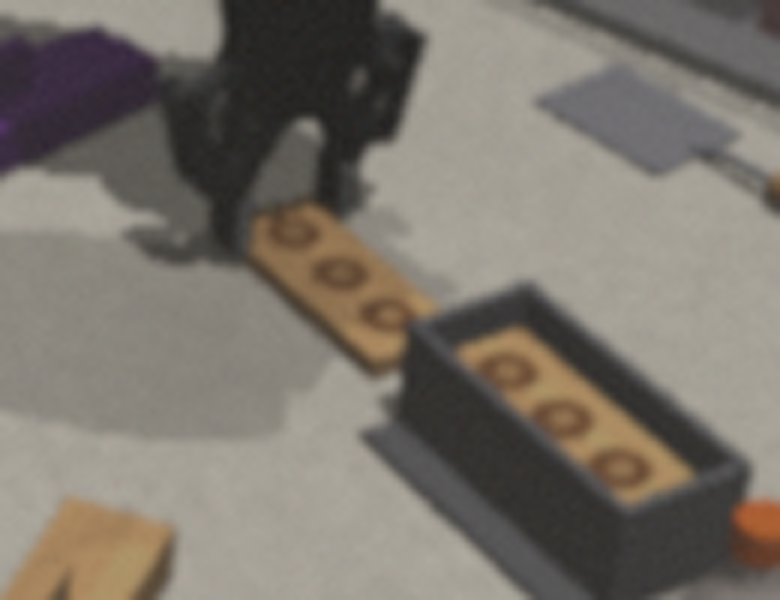

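Emit:
apply_moves:
  motion: [0,0,0,0,1,0,0,0,0,1,0,0,0,0,1,0,0,0,0,1,0,0,-0.03,0,1,0,0,-0.06,0,1,0,0.03,-0.08,0,1,0,0.05,-0.08,0,1,0,0.05,-0.08,0,1]

```text
t: 5.7
eef_pos: [481.6, 260.7, 107.1]
eef_rot: [3.14, -0.0, 1.276]
force: [0.3, 1.0, -0.2]
opening: 1.001
```

```bash
python3 - <<'E'
from h import *
from g import go
im=bot.camera("scene"); crop("scene",(375,200),130,100,6,"pics/g_scene.png",im)
im=bot.camera("top"); crop("top",(210,250),130,100,6,"pics/g_top.png",im)
for t in("board0_mid",):
    for r in bot.tip_of(t,"scene")[:3]: print(r["confidence"],r["at"],ray("scene",r["at"],6.5))
go((545.7,242.3,26,1.286))
E
```

```text
pics/g_scene.png x0,y0 310 150 scale 6
pics/g_top.png x0,y0 145 200 scale 6
0.77 [368.8, 191.6] [480.32504176 264.50128858   6.5       ]
t 5.85 pos [478.6 262.4 106.6] rot [-3.1408e+00  2.0000e-04  1.2800e+00] F [0.7 0.7 0.6] open 0.999
row [-0.      0.0701  0.0806] yaw -0.3
```

View pics/g_scene.png

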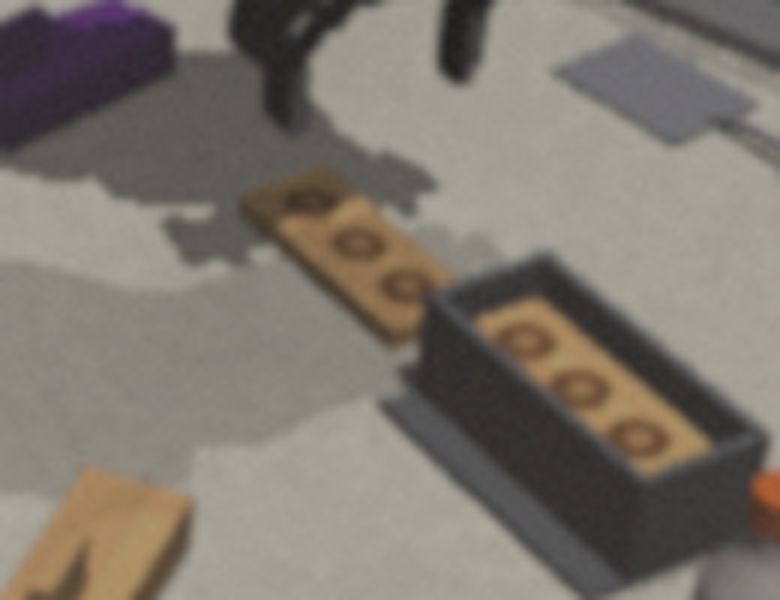

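View pics/g_top.png

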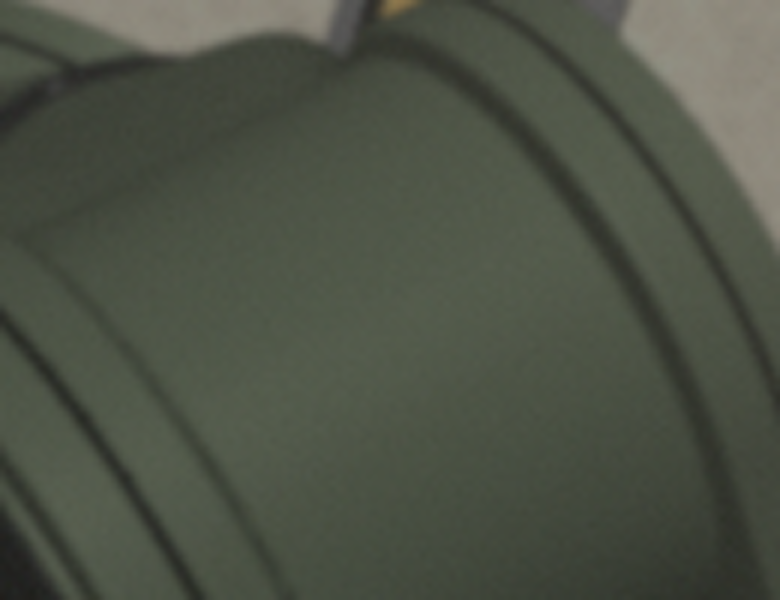

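```bash
python3 - <<'E'
from fit import *
for c in [(358,243),(310,200),(408,286),(242,200),(398,336),(328,166)]: print(c,ray("scene",full(c,310,150,6),13).round(1))
E
```

```text
(358, 243) [482.  263.8  13. ]
(310, 200) [441.8 275.5  13. ]
(408, 286) [521.3 253.2  13. ]
(242, 200) [418.2 252.   13. ]
(398, 336) [542.8 219.1  13. ]
(328, 166) [428.7 304.8  13. ]
```

Emit:
apply_moves:
  motion: [0.002,0.0025,0.04,0,1,0.002,0.0025,0.077,0,1,0.002,0.0025,0.077,0,1,0.002,0.0025,0.077,0,1,0.002,0.0025,0.077,0,0,0.002,0.0025,0.077,0,0,0.002,0.0025,0.077,0,0,0.002,0.0025,0.077,0,0,0.002,0.0025,0.077,0,0]

```text
t: 6.75
eef_pos: [482.7, 263.8, 31.5]
eef_rot: [3.14, -0.001, 1.28]
force: [-3.3, -2.8, 20.4]
opening: 0.576
```

```bash
python3 - <<'E'
from g import *
go((545.7,242.3,26,1.286))
E
```

```text
t 6.75 pos [482.7 263.8  31.5] rot [ 3.1401e+00 -1.4000e-03  1.2796e+00] F [-3.3 -2.8 20.4] open 0.576
row [-0.0025  0.0665  0.0055] yaw -0.4
```

Emit:
apply_moves:
  motion: [0,0,-0.02,0,0,0,0,-0.05,0,0,0,0,-0.09,0,0,0,0,-0.14,0,0,0,0,-0.19,0,0,0,0,-0.19,0,0]

```text
t: 7.35
eef_pos: [483.4, 264.5, 226.1]
eef_rot: [3.136, -0.007, 1.279]
force: [1.1, -0.5, -1.3]
opening: 0.578
```

```bash
python3 - <<'E'
from h import *
from g import go
im=bot.camera("scene"); crop("scene",(360,150),200,150,4,"pics/h_scene.png",im)
go((592.1,-251,220,-0.113))
E
```

```text
pics/h_scene.png x0,y0 260 75 scale 4
t 7.4 pos [482.9 263.8 223.1] rot [ 3.1379 -0.0037  1.2791] F [ 0.8 -0.7 -1.1] open 0.572
row [-0.4616  0.2526  0.0031] yaw 79.8
```

View pics/h_scene.png

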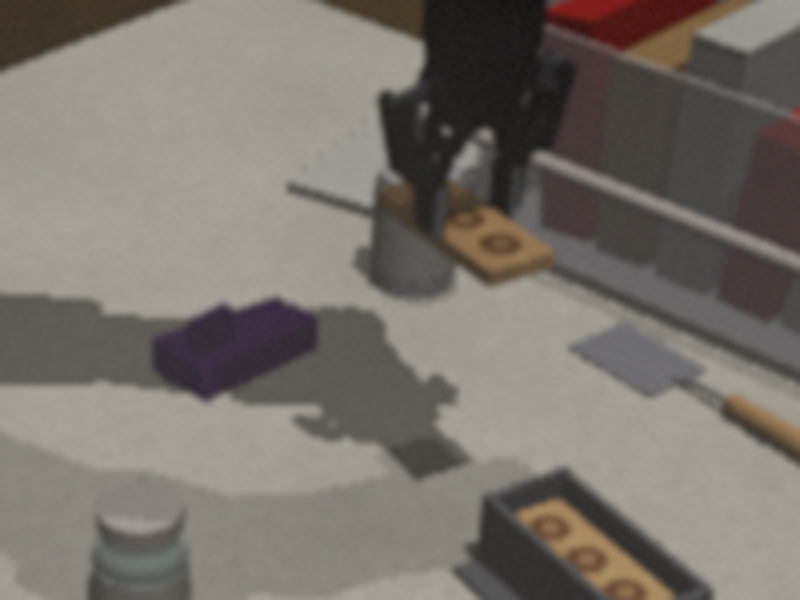

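Emit:
apply_moves:
  motion: [-0.04,0.022,0,7,0,-0.085,0.047,0,15,0,-0.13,0.071,0,23,0,-0.175,0.096,0,31,0,-0.22,0.12,0,39,0,-0.265,0.145,0,47,0,-0.31,0.17,0,55,0,-0.355,0.194,0,63,0,-0.4,0.219,0,71,0,-0.435,0.238,0,77,0]

```text
t: 8.4
eef_pos: [584.9, -223.4, 219.4]
eef_rot: [-3.142, 0.001, -0.07]
force: [0.8, -0.1, -0.1]
opening: 0.578
```

```bash
python3 - <<'E'
from g import *
go((592.1,-251,110,-0.113))
E
```

```text
t 8.4 pos [ 584.9 -223.4  219.4] rot [-3.1415e+00  9.0000e-04 -6.9800e-02] F [ 0.8 -0.1 -0.1] open 0.578
row [0.0091 0.027  0.1094] yaw 2.5
```

Emit:
apply_moves:
  motion: [0.009,0.027,0.03,2.5,0,0.009,0.027,0.06,2.5,0,0.009,0.027,0.09,2.5,0,0.009,0.027,0.109,2.5,0,0.009,0.027,0.109,2.5,0,0.009,0.027,0.109,2.5,0]

```text
t: 9.0
eef_pos: [592.4, -248.9, 111.1]
eef_rot: [-3.142, 0.0, -0.108]
force: [0.2, 0.1, -0.1]
opening: 0.574
```

```bash
python3 - <<'E'
from h import *
from g import go
im=bot.camera("scene"); crop("scene",(250,270),160,120,5,"pics/i_scene.png",im)
im=bot.camera("top"); crop("top",(425,235),160,120,5,"pics/i_top.png",im)
go((592.1,-251,44,-0.113))
E
```

```text
pics/i_scene.png x0,y0 170 210 scale 5
pics/i_top.png x0,y0 345 175 scale 5
t 9.1 pos [ 592.9 -249.   112. ] rot [ 3.1413e+00 -1.4000e-03 -1.0800e-01] F [-0.3 -0.3 -0.3] open 0.576
row [-0.0006  0.0021  0.068 ] yaw 0.3
```

View pics/i_scene.png

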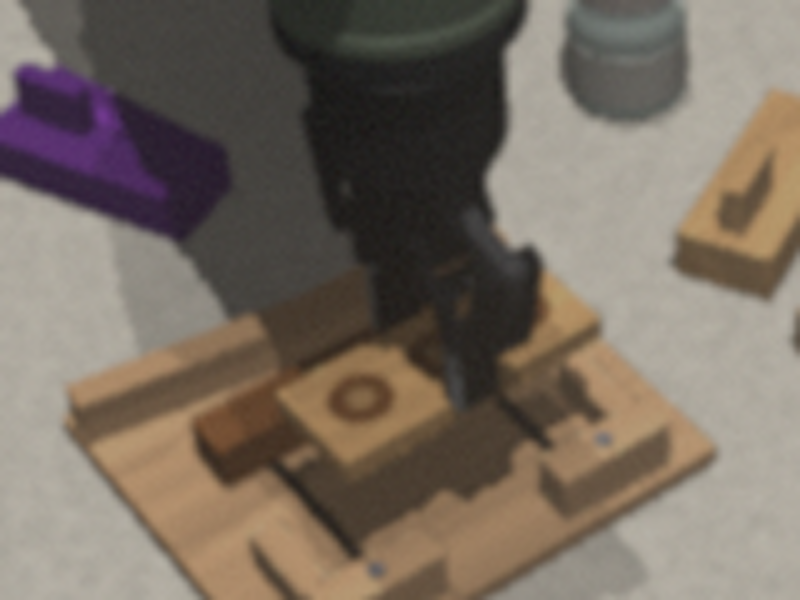

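View pics/i_top.png

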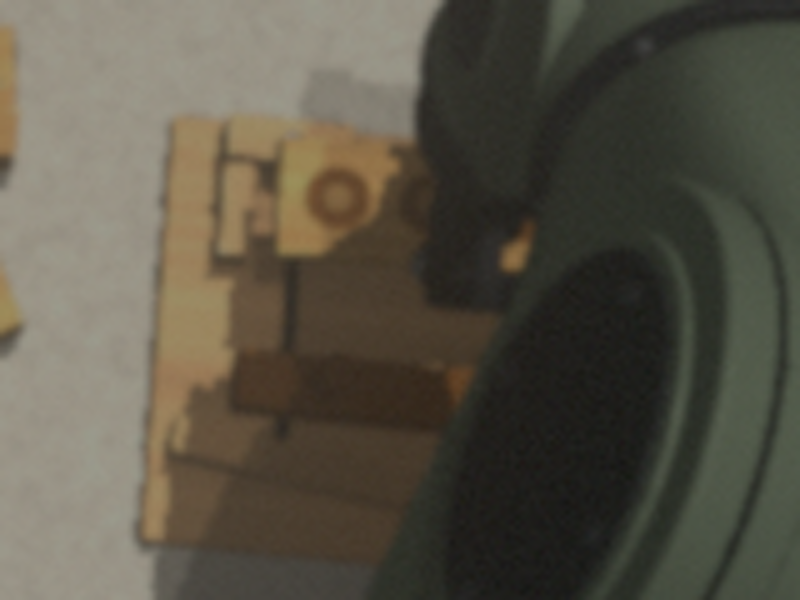

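```bash
python3 - <<'E'
from fit import *
pf=np.load("poses.npz")["frame"]
def fr(w): 
    d=w[:2]-pf[:2]; c,s=np.cos(pf[2]),np.sin(pf[2]); return np.round([c*d[0]+s*d[1],-s*d[0]+c*d[1]],1)
for c in [(281,138),(278,256),(340,196)]: print(c,fr(ray("top",full(c,345,175,5),93)))
for c in [(280,395),(352,468),(600,322),(360,397)]: print("scene",c,fr(ray("scene",full(c,170,210,5),93)))
s=bot.get_state()["eef_pos"]; print(fr(s))
# features in same pics: stop inner edge, base corners
for c in [(172,118),(143,543)]: print("base",fr(ray("top",full(c,345,175,5),12)))
for c in [(600,345),]: pass
E
```

```text
(281, 138) [69.9 71. ]
(278, 256) [17.6 69. ]
(340, 196) [46.6 44.2]
scene (280, 395) [ 27.6 -59.7]
scene (352, 468) [ 79.8 -58.3]
scene (600, 322) [75.7 67.6]
scene (360, 397) [ 49.  -34.9]
[46.6  2. ]
base [ 99.3 110.3]
base [-99.9 109.1]
```

Emit:
apply_moves:
  motion: [-0.002,0.004,0.015,0,0,-0.002,0.004,0.03,0,0,-0.002,0.004,0.045,0,0,-0.002,0.004,0.055,0,0,-0.002,0.004,0.062,0,0,-0.002,0.004,0.066,0,0,-0.002,0.004,0.067,0,0,-0.002,0.004,0.067,0,0]

```text
t: 9.9
eef_pos: [590.2, -252.7, 44.1]
eef_rot: [3.142, -0.0, -0.108]
force: [0.8, 0.4, -0.5]
opening: 0.576
```

```bash
python3 - <<'E'
from h import *
from g import go
im=bot.camera("scene"); crop("scene",(250,270),160,120,5,"pics/j_scene.png",im)
im=bot.camera("top"); crop("top",(425,235),160,120,5,"pics/j_top.png",im)
go((592.1,-251,44,-0.113))
E
```

```text
pics/j_scene.png x0,y0 170 210 scale 5
pics/j_top.png x0,y0 345 175 scale 5
t 10.0 pos [ 590.2 -252.7   44.2] rot [ 3.1415e+00 -5.0000e-04 -1.0790e-01] F [-0.7 -0.1 -0.9] open 0.579
row [ 0.0017 -0.0019  0.0002] yaw 0.3
```

View pics/j_scene.png

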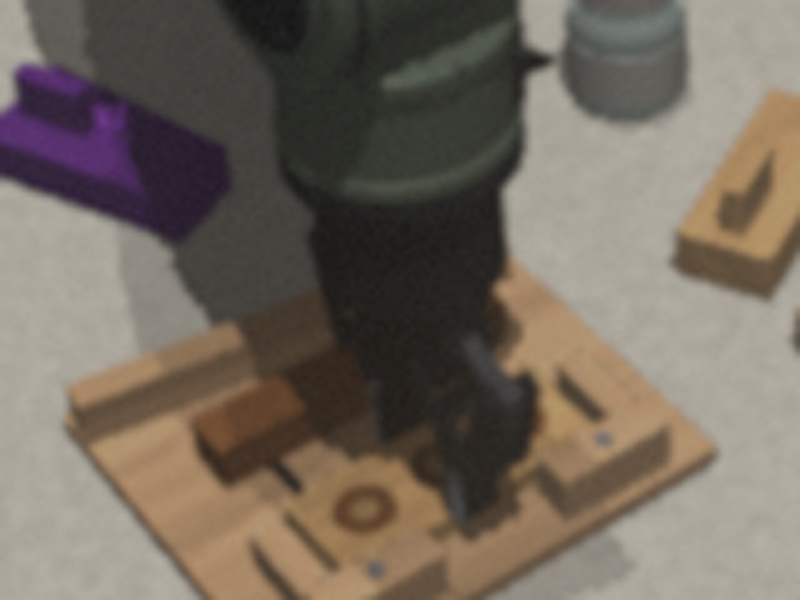

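View pics/j_top.png

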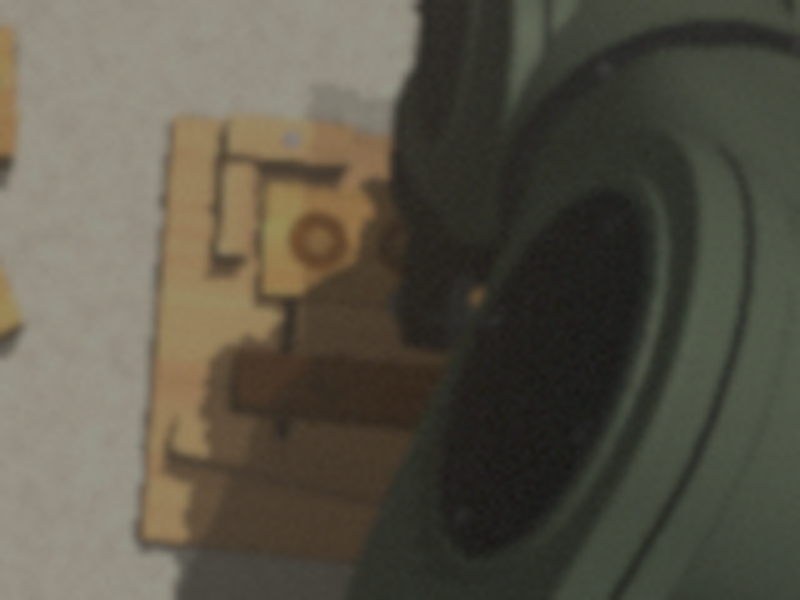

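```bash
python3 - <<'E'
from fit import *
pf=np.load("poses.npz")["frame"]
def fr(w): 
    d=w[:2]-pf[:2]; c,s=np.cos(pf[2]),np.sin(pf[2]); return np.round([c*d[0]+s*d[1],-s*d[0]+c*d[1]],1)
for c in [(318,240),(266,180),(262,297)]: print(c,fr(ray("top",full(c,345,175,5),25.5)))
for c in [(365,508),]: print("scene",c,fr(ray("scene",full(c,170,210,5),25.5)))
E
```

```text
(318, 240) [44.1 41.4]
(266, 180) [69.9 66.8]
(262, 297) [15.1 65.1]
scene (365, 508) [ 47.1 -38.2]
```

Emit:
apply_moves:
  motion: [0,0,0.001,0,0,0,0,0.001,0,0.8,0,0,0.001,0,0.8,0,0,0.001,0,0.8,0,0,0.001,0,0.8,0,0,-0.03,0,0.8,0,0,-0.08,0,0.8,0,0,-0.13,0,0.8,-0.04,0,-0.17,0,0.8]

```text
t: 10.9
eef_pos: [557.3, -248.4, 211.8]
eef_rot: [-3.141, -0.005, -0.107]
force: [-0.4, -0.5, -0.0]
opening: 0.795
```

```bash
python3 - <<'E'
from fit import *
from g import go
pf=np.load("poses.npz")["frame"]
def fr(w): 
    d=w[:2]-pf[:2]; c,s=np.cos(pf[2]),np.sin(pf[2]); return np.round([c*d[0]+s*d[1],-s*d[0]+c*d[1]],1)
im=bot.camera("scene"); crop("scene",(250,280),160,120,5,"pics/k_scene.png",im)
for r in bot.tip_of("bar_knob","scene")[:2]: print(r["at"],r["confidence"],fr(ray("scene",r["at"],52)))
for r in bot.tip_of("board0_mid","scene")[:2]: print(r["at"],r["confidence"],fr(ray("scene",r["at"],18.5)))
w=T(pf,[(-26,35,0)])[0]
go((w[0],w[1],120,pf[2]))
E
```

```text
pics/k_scene.png x0,y0 170 220 scale 5
[251.3, 269.2] 0.58 [-24.7  33.7]
[258.8, 303.2] 0.92 [44.3  4.6]
[144.8, 340.0] 0.69 [ -18.  -230.9]
t 11.05 pos [ 554.5 -249.4  211.6] rot [ 3.1402e+00 -2.9000e-03 -1.0880e-01] F [ 0.8 -0.9 -0.3] open 0.8
row [-0.0343 -0.0379  0.0916] yaw 0.2
```

View pics/k_scene.png

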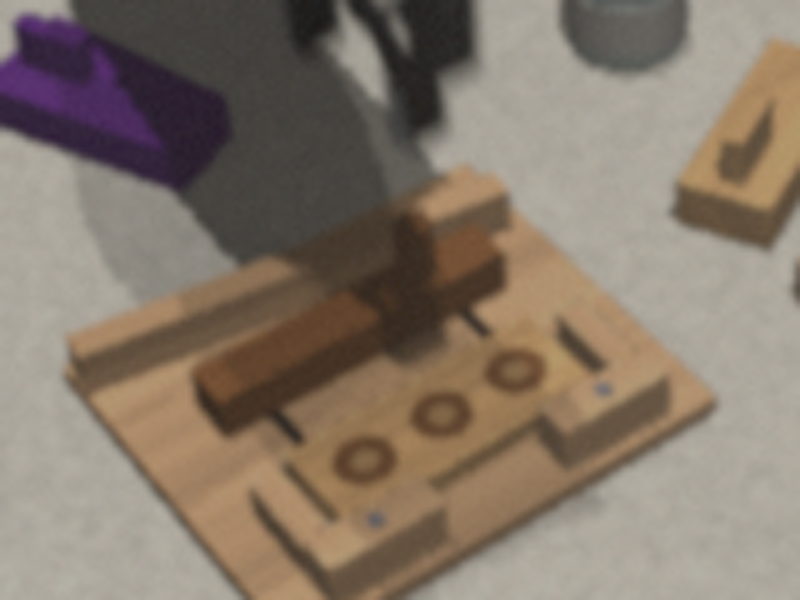

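Emit:
apply_moves:
  motion: [-0.034,-0.038,0.03,0,0.7,-0.034,-0.038,0.07,0,0.7,-0.034,-0.038,0.092,0,0.7,-0.034,-0.038,0.092,0,0.7,-0.034,-0.038,0.092,0,0.7]

```text
t: 11.55
eef_pos: [525.5, -207.4, 117.2]
eef_rot: [-3.141, 0.0, -0.108]
force: [1.2, 0.3, -0.3]
opening: 0.7
```

```bash
python3 - <<'E'
from fit import *
from g import go
pf=np.load("poses.npz")["frame"]
im=bot.camera("scene"); crop("scene",(250,270),120,100,6,"pics/l_scene.png",im)
w=T(pf,[(-26,35,0)])[0]
go((w[0],w[1],68,pf[2]))
E
```

```text
pics/l_scene.png x0,y0 190 220 scale 6
t 11.6 pos [ 525.8 -207.6  117.8] rot [ 3.1416e+00 -8.0000e-04 -1.0810e-01] F [0.5 0.5 0.4] open 0.699
row [-0.0012  0.0006  0.0498] yaw 0.3
```

View pics/l_scene.png

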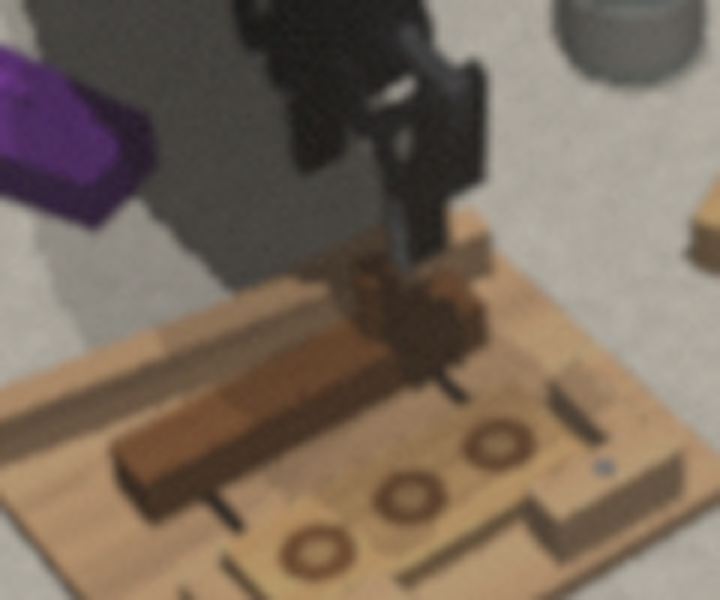

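Emit:
apply_moves:
  motion: [-0.001,0,0.025,0,0.7,-0.001,0,0.05,0,0.7,-0.001,0,0.05,0,0.7,-0.001,0,0.05,0,0,-0.001,0,0.05,0,0,-0.001,0,0.05,0,0,-0.001,0,0.05,0,0,-0.001,0,0.05,0,0]

```text
t: 12.4
eef_pos: [524.9, -207.5, 68.6]
eef_rot: [3.141, -0.002, -0.108]
force: [-1.7, 0.6, 12.8]
opening: 0.19
```

```bash
python3 - <<'E'
from fit import *
from g import go
pf=np.load("poses.npz")["frame"]
def fr(w): 
    d=w[:2]-pf[:2]; c,s=np.cos(pf[2]),np.sin(pf[2]); return np.round([c*d[0]+s*d[1],-s*d[0]+c*d[1]],1)
im=bot.camera("scene"); crop("scene",(250,270),120,100,6,"pics/m_scene.png",im)
go((1,1,1,pf[2])); print(fr(bot.get_state()["eef_pos"]))
E
```

```text
pics/m_scene.png x0,y0 190 220 scale 6
t 12.45 pos [ 524.9 -207.5   68.6] rot [ 3.1412e+00 -2.0000e-03 -1.0810e-01] F [-1.1  0.8 13.3] open 0.194
row [-0.5433 -0.1508  0.0676] yaw 0.3
[-25.7  35.6]
```

View pics/m_scene.png

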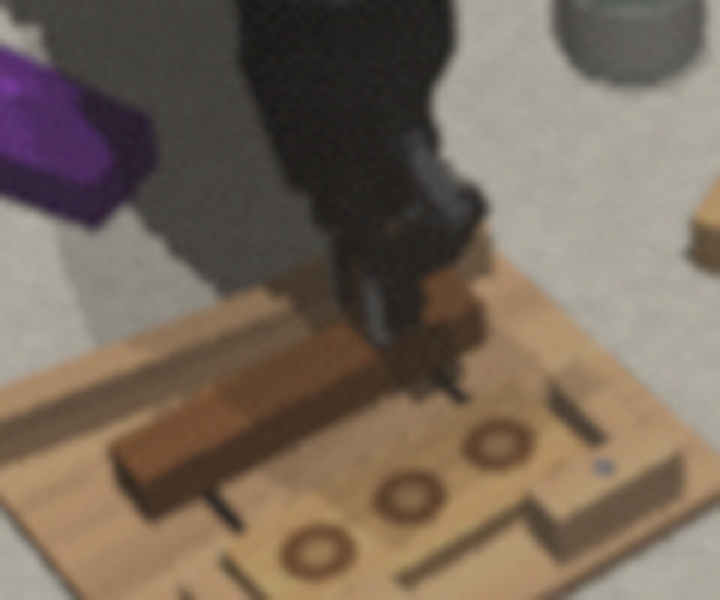

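Emit:
apply_moves:
  motion: [0.006,0,0,0,0,0.012,0,0,0,0,0.018,0,0,0,0,0.024,0,0,0,0,0.028,0,0,0,0,0.032,0,0,0,0,0.035,0,0,0,0,0.036,0,0,0,0,0.036,0,0,0,0]

```text
t: 13.35
eef_pos: [560.7, -211.7, 68.6]
eef_rot: [3.141, -0.002, -0.108]
force: [-0.2, -1.6, 9.8]
opening: 0.191
```

```bash
python3 - <<'E'
from fit import *
from g import go
pf=np.load("poses.npz")["frame"]
def fr(w): 
    d=w[:2]-pf[:2]; c,s=np.cos(pf[2]),np.sin(pf[2]); return np.round([c*d[0]+s*d[1],-s*d[0]+c*d[1]],1)
im=bot.camera("scene"); crop("scene",(250,280),120,100,6,"pics/n_scene.png",im)
go((1,1,1,pf[2])); print(fr(bot.get_state()["eef_pos"]))
E
```

```text
pics/n_scene.png x0,y0 190 230 scale 6
t 13.4 pos [ 560.7 -211.6   68.6] rot [ 3.1409e+00 -2.1000e-03 -1.0830e-01] F [-0.3 -0.8 10.5] open 0.187
row [-0.5794 -0.1509  0.0676] yaw 0.3
[10.4 35.5]
```

View pics/n_scene.png

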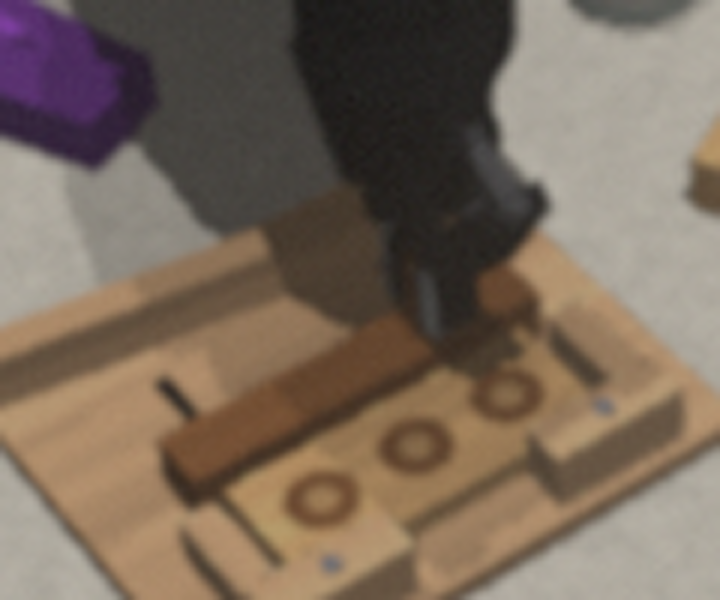

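Emit:
apply_moves:
  motion: [0.0015,0,0,0,0,0.003,0,0,0,0,0.004,0,0,0,0,0.004,0,0,0,0]

```text
t: 13.8
eef_pos: [561.9, -211.8, 68.5]
eef_rot: [3.141, 0.005, -0.109]
force: [-21.2, 4.0, 26.2]
opening: 0.185
```

```bash
python3 - <<'E'
from g import go
go((1,1,1,0))
E
```

```text
t 13.8 pos [ 561.9 -211.8   68.5] rot [ 3.1409  0.0046 -0.1085] F [-21.2   4.   26.2] open 0.185
row [-0.5807 -0.1508  0.0675] yaw -6.2
```

Emit:
apply_moves:
  motion: [-0.002,0,-0.001,0,0,-0.002,0,-0.001,0,0.5,-0.002,0,-0.001,0,0.5,-0.002,0,-0.001,0,0.5,-0.002,0,-0.03,0,0.6,-0.002,0,-0.07,0,0.6,-0.002,0,-0.12,0,0.6,-0.002,0,-0.14,0,0.6,-0.002,0,-0.14,0,0.6]

```text
t: 14.7
eef_pos: [563.1, -211.6, 210.2]
eef_rot: [3.141, -0.005, -0.108]
force: [-0.0, -0.5, -1.1]
opening: 0.597
```

```bash
python3 - <<'E'
from h import *
from g import go
im=bot.camera("scene"); crop("scene",(250,280),120,100,6,"pics/p_scene.png",im)
im=bot.camera("scene"); 
w=np.load("poses.npz")["wedge"]
for c,z in(("scene",14),("top",14)):
    bot.camera(c)
    for r in bot.tip_of("wedge_mid",c)[:3]: print(c,r["at"],r["confidence"],ray(c,r["at"],14))
    for r in bot.tip_of("wedge_fin",c)[:3]: print(c,"fin",r["at"],r["confidence"],ray(c,r["at"],42))
c,s=np.cos(w[2]),np.sin(w[2]); print("fin model",w[0]+30*s,w[1]-30*c)
go((w[0],w[1]-30,130,0))
E
```

```text
pics/p_scene.png x0,y0 190 230 scale 6
scene [354.8, 274.3] 0.97 [678.68867938 -27.00242125  14.        ]
scene [192.3, 241.6] 0.72 [ 311.47764418 -226.32339765   14.        ]
scene [319.9, 162.1] 0.67 [277.05485662 271.21101064  14.        ]
scene fin [315.4, 153.7] 0.8 [264.67053752 263.63285852  42.        ]
scene fin [350.5, 268.2] 0.74 [676.1136467  -41.49895468  42.        ]
scene fin [178.7, 228.6] 0.68 [ 275.90936695 -237.1179504    42.        ]
top [321.4, 193.7] 0.82 [669.9157496 -13.6616502  14.       ]
top [189.1, 375.7] 0.82 [265.16337571 279.45355742  14.        ]
top fin [335.2, 189.2] 0.75 [671.43993504 -44.73491925  42.        ]
top fin [199.8, 377.5] 0.6 [262.51324435 250.02295482  42.        ]
top fin [339.5, 149.2] 0.39 [767.64574497 -56.95290524  42.        ]
fin model 670.7242685492575 -44.517619501569705
t 15.1 pos [ 561.8 -211.3  206.5] rot [-3.1412e+00  1.0000e-03 -1.0790e-01] F [-0.2 -0.3  0.3] open 0.604
row [ 0.0902 -0.1775  0.0765] yaw -6.2
```

View pics/p_scene.png

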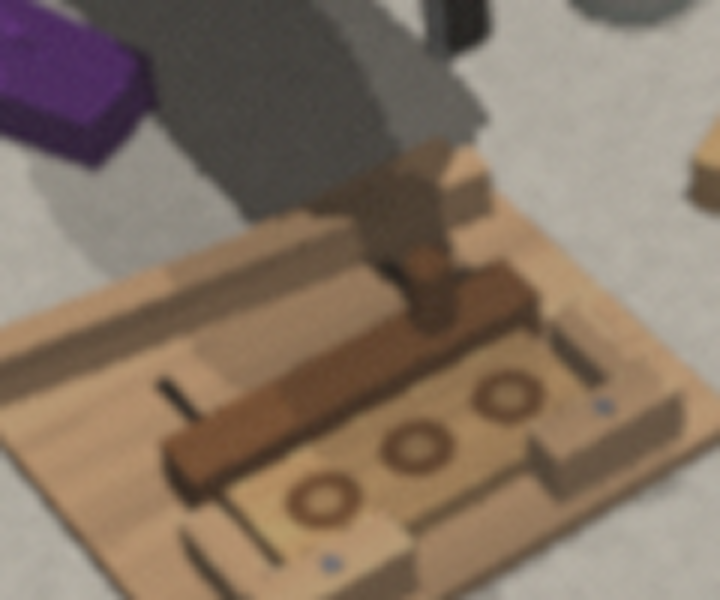

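Emit:
apply_moves:
  motion: [0.025,-0.045,0.015,-2,0.6,0.048,-0.09,0.035,-4,0.6,0.07,-0.135,0.06,-6.2,0.6,0.09,-0.177,0.076,-6.2,0.6,0.09,-0.177,0.076,-6.2,0.6,0.09,-0.177,0.076,-6.2,0.6]

```text
t: 15.7
eef_pos: [670.5, -42.5, 129.5]
eef_rot: [-3.14, 0.002, 0.003]
force: [-0.7, -1.0, 0.2]
opening: 0.595
```

```bash
python3 - <<'E'
from h import *
from g import go
im=bot.camera("scene"); crop("scene",(355,260),120,100,6,"pics/q_scene.png",im)
im=bot.camera("top"); crop("top",(325,200),120,100,6,"pics/q_top.png",im)
go((672,-44,58,0))
E
```

```text
pics/q_scene.png x0,y0 295 210 scale 6
pics/q_top.png x0,y0 265 150 scale 6
t 15.8 pos [670.3 -45.9 131.1] rot [ 3.141e+00  4.000e-04 -2.000e-04] F [ 0.2 -0.5  0.3] open 0.603
row [ 0.0017 -0.0019  0.0731] yaw -0.0
```

View pics/q_scene.png

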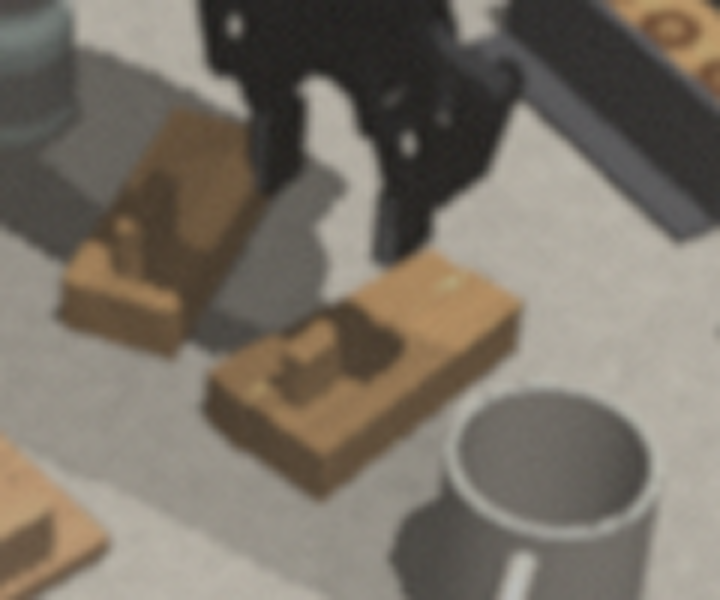

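View pics/q_top.png

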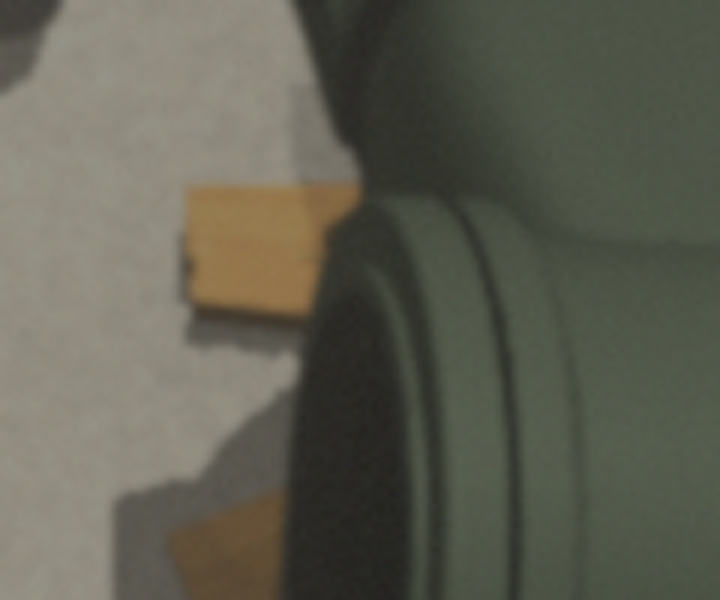

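Emit:
apply_moves:
  motion: [0.002,-0.001,0.04,0,0.6,0.002,-0.001,0.06,0,0.6,0.002,-0.001,0.073,0,0.6,0.002,-0.001,0.073,0,0.6,0.002,-0.001,0.073,0,0,0.002,-0.001,0.073,0,0,0.002,-0.001,0.073,0,0,0.002,-0.001,0.073,0,0,0.002,-0.001,0.073,0,0]

```text
t: 16.7
eef_pos: [673.2, -44.3, 59.5]
eef_rot: [3.141, -0.002, 0.0]
force: [-0.6, -0.2, 8.5]
opening: 0.121
```

```bash
python3 - <<'E'
from h import *
from g import go
im=bot.camera("scene"); crop("scene",(355,260),120,100,6,"pics/r_scene.png",im)
im=bot.camera("top"); crop("top",(325,200),120,100,6,"pics/r_top.png",im)
go((672,-44,58,0))
E
```

```text
pics/r_scene.png x0,y0 295 210 scale 6
pics/r_top.png x0,y0 265 150 scale 6
t 16.8 pos [673.1 -44.3  59.5] rot [ 3.1414e+00 -1.9000e-03  2.0000e-04] F [-1.4  0.   8.1] open 0.131
row [-0.0011 -0.0003  0.0015] yaw 0.0
```

View pics/r_scene.png

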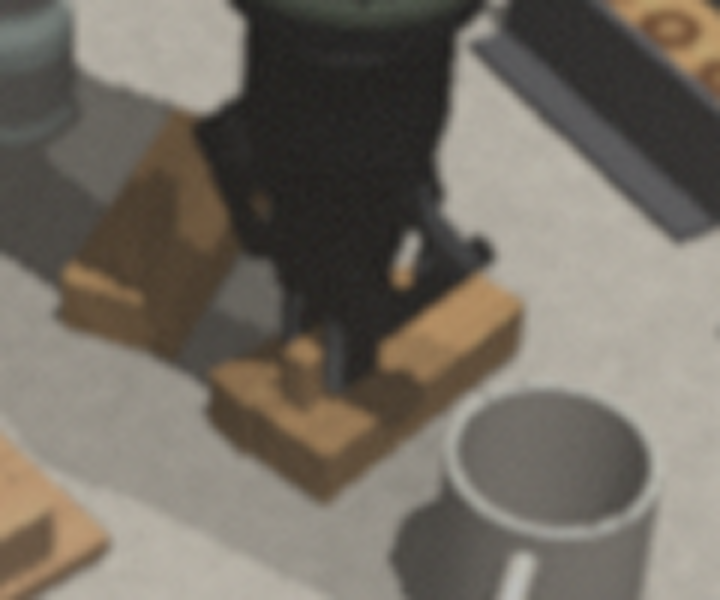

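View pics/r_top.png

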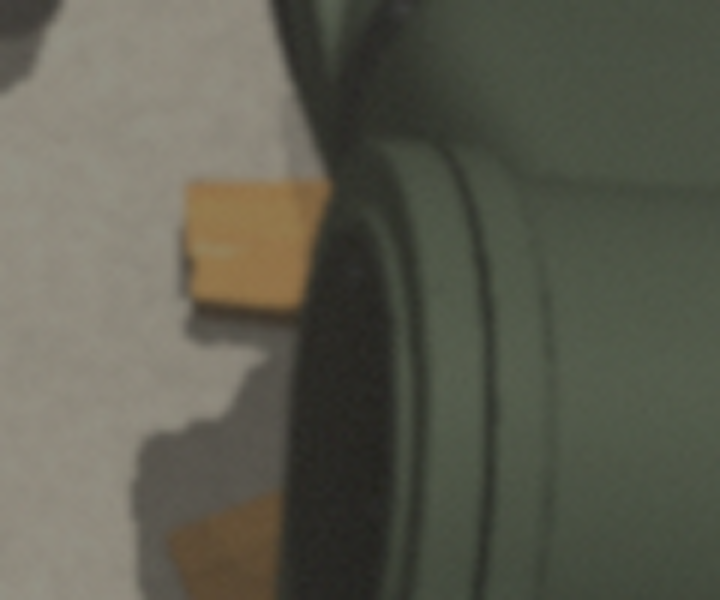

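```bash
python3 - <<'E'
from fit import *
from g import go
pf=np.load("poses.npz")["frame"]
w=T(pf,[(-34.6,-105,0)])[0]
go((w[0],w[1],180,-.113),(w[0],w[1],110,-.113))
E
```

```text
t 16.8 pos [673.1 -44.3  59.5] rot [ 3.1414e+00 -1.9000e-03  2.0000e-04] F [-1.4  0.   8.1] open 0.131
row [-0.1731  0.3019 -0.1205] yaw 6.5
row [-0.1731  0.3019 -0.0505] yaw 6.5
```

Emit:
apply_moves:
  motion: [0,0,-0.04,0,0,0,0,-0.08,0,0,-0.01,0.02,-0.12,1,0,-0.034,0.06,-0.12,2,0,-0.057,0.1,-0.12,3,0,-0.08,0.14,-0.12,4,0,-0.103,0.18,-0.12,5,0,-0.126,0.22,-0.12,6.5,0,-0.149,0.26,-0.12,6.5,0,-0.165,0.288,-0.12,6.5,0]

```text
t: 17.8
eef_pos: [505.6, -335.2, 178.8]
eef_rot: [3.14, -0.0, -0.116]
force: [1.0, -0.0, -0.6]
opening: 0.126
```

```bash
python3 - <<'E'
from fit import *
from g import go
pf=np.load("poses.npz")["frame"]
w=T(pf,[(-34.6,-105,0)])[0]
go((w[0],w[1],110,-.113))
E
```

```text
t 17.8 pos [ 505.6 -335.2  178.8] rot [ 3.1401e+00 -1.0000e-04 -1.1560e-01] F [ 1.  -0.  -0.6] open 0.126
row [-0.0042  0.0116  0.0688] yaw -0.1
```

Emit:
apply_moves:
  motion: [-0.005,0.01,0.03,0,0,-0.005,0.01,0.06,0,0,-0.005,0.01,0.069,0,0,-0.005,0.01,0.069,0,0,-0.005,0.01,0.069,0,0]

```text
t: 18.3
eef_pos: [502.2, -341.4, 110.5]
eef_rot: [3.141, -0.001, -0.113]
force: [1.4, 1.0, -0.3]
opening: 0.124
```

```bash
python3 - <<'E'
from fit import *
from g import go
pf=np.load("poses.npz")["frame"]
w=T(pf,[(-34.6,-105,0)])[0]
im=bot.camera("scene"); crop("scene",(230,280),130,100,6,"pics/s_scene.png",im)
im=bot.camera("top"); crop("top",(435,245),130,100,6,"pics/s_top.png",im)
go((w[0],w[1],74,-.113))
E
```

```text
pics/s_scene.png x0,y0 165 230 scale 6
pics/s_top.png x0,y0 370 195 scale 6
t 18.4 pos [ 502.2 -341.6  110.6] rot [ 3.1408e+00 -1.7000e-03 -1.1280e-01] F [-1.3 -0.  -1.4] open 0.125
row [-0.0015  0.0048  0.0366] yaw 0.0
```

View pics/s_scene.png

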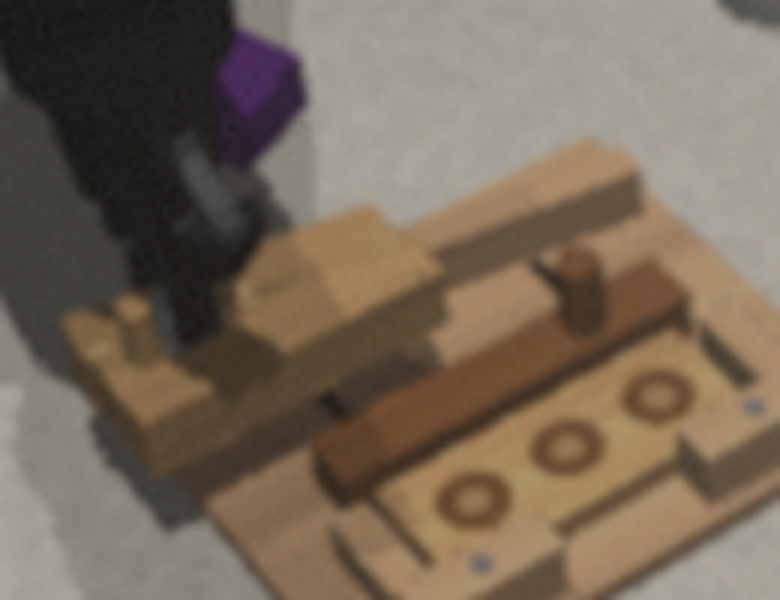

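View pics/s_top.png

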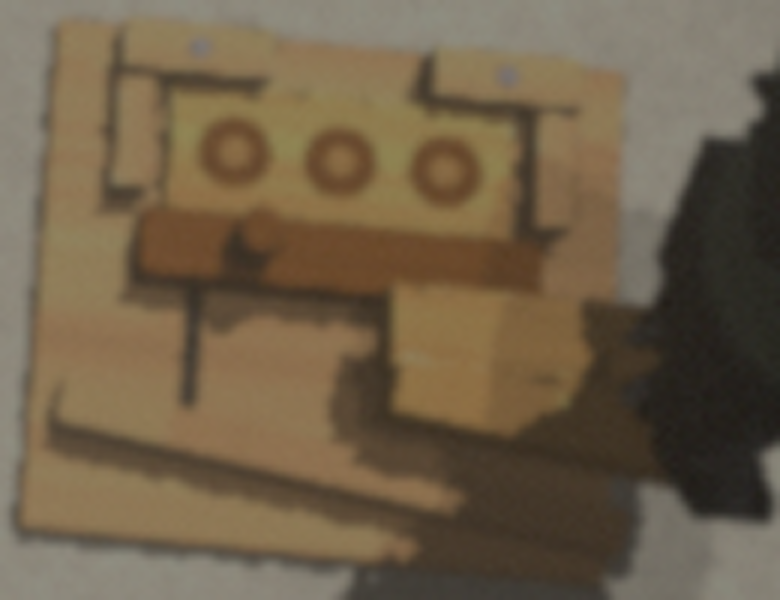

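```bash
python3 - <<'E'
from fit import *
pf=np.load("poses.npz")["frame"]
def fr(w): 
    d=w[:2]-pf[:2]; c,s=np.cos(pf[2]),np.sin(pf[2]); return np.round([c*d[0]+s*d[1],-s*d[0]+c*d[1]],1)
for c in [(391,286),(391,411)]: print(c,fr(ray("top",full(c,370,195,6),79)))
for c in [(440,268),(376,208),(152,432),(65,325)]: print("scene",c,fr(ray("scene",full(c,165,230,6),79)))
# bar top corners z36
for c in [(137,278),(540,290),(145,208),(540,235)]: print("bar top",fr(ray("top",full(c,370,195,6),36)))
for c in [(345,480),(690,297),(315,440),(650,262)]: print("bar scene",fr(ray("scene",full(c,165,230,6),36)))
for c in [(235,152),(340,160),(446,172)]: print("ring top",fr(ray("top",full(c,370,195,6),25)))
for c in [(475,500),(568,447),(658,396)]: print("ring scene",fr(ray("scene",full(c,165,230,6),25)))
print(fr(bot.get_state()["eef_pos"]))
E
```

```text
(391, 286) [-7.9 -9.3]
(391, 411) [-53.2 -11.5]
scene (440, 268) [ -5.  -11.2]
scene (376, 208) [-46.2 -12.6]
scene (152, 432) [   1. -129.]
scene (65, 325) [ -63.1 -128.6]
bar top [-4.2 75.7]
bar top [  5.7 -74. ]
bar top [22.8 74.5]
bar top [ 26.8 -73.1]
bar scene [ 24.5 -73.7]
bar scene [27.3 73.7]
bar scene [  1.5 -72.3]
bar scene [ 2.7 72.9]
ring top [50.6 40.5]
ring top [51.3  0.6]
ring top [ 50.5 -39.6]
ring scene [ 52.2 -38.7]
ring scene [52.2  0.9]
ring scene [52.2 40.7]
[ -33.1 -100.2]
```

Emit:
apply_moves:
  motion: [0,0,0.015,0,0,0,0,0.027,0,0,0,0,0.034,0,0,0,0,0.037,0,0,0,0,0.038,0,0,0,0,0.038,0,0]

```text
t: 19.0
eef_pos: [501.1, -341.3, 71.5]
eef_rot: [-3.141, 0.001, -0.113]
force: [-5.5, 2.3, 11.0]
opening: 0.127
```

```bash
python3 - <<'E'
from fit import *
from g import go
pf=np.load("poses.npz")["frame"]
im=bot.camera("scene"); crop("scene",(230,280),130,100,6,"pics/u_scene.png",im)
im=bot.camera("top"); crop("top",(435,245),130,100,6,"pics/u_top.png",im)
w=T(pf,[(-30,-30,0)])[0]
go((w[0],w[1],72,-.113))
E
```

```text
pics/u_scene.png x0,y0 165 230 scale 6
pics/u_top.png x0,y0 370 195 scale 6
t 19.1 pos [ 501.1 -341.3   71.5] rot [-3.1413e+00  1.0000e-03 -1.1320e-01] F [-5.3  3.5 10.9] open 0.127
row [ 0.0042 -0.07   -0.0005] yaw -0.0
```

View pics/u_scene.png

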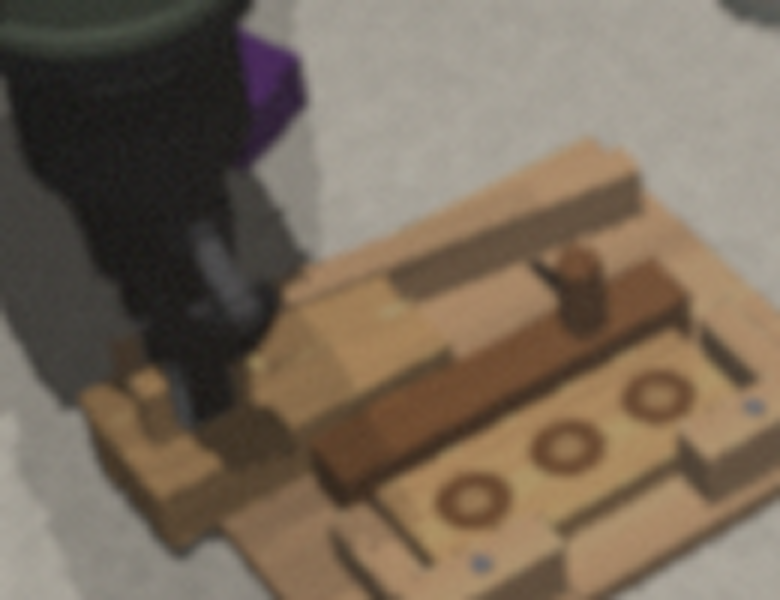

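View pics/u_top.png

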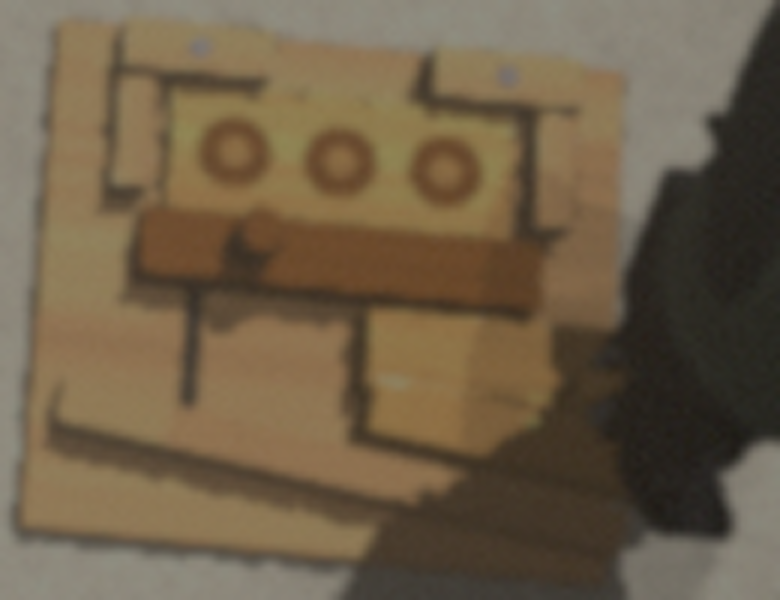

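Emit:
apply_moves:
  motion: [0.001,-0.012,-0.001,0,0,0.002,-0.024,-0.001,0,0,0.003,-0.036,-0.001,0,0,0.004,-0.048,-0.001,0,0,0.005,-0.058,-0.001,0,0,0.005,-0.066,-0.001,0,0,0.005,-0.072,-0.001,0,0,0.005,-0.072,-0.001,0,0]

```text
t: 19.9
eef_pos: [514.6, -269.7, 72.1]
eef_rot: [-3.141, 0.001, -0.112]
force: [-2.0, 1.1, -0.6]
opening: 0.132
```

```bash
python3 - <<'E'
from fit import *
from g import go
pf=np.load("poses.npz")["frame"]
def fr(w): 
    d=w[:2]-pf[:2]; c,s=np.cos(pf[2]),np.sin(pf[2]); return np.round([c*d[0]+s*d[1],-s*d[0]+c*d[1]],1)
im=bot.camera("scene"); crop("scene",(240,275),130,100,6,"pics/v_scene.png",im)
im=bot.camera("top"); crop("top",(425,245),130,100,6,"pics/v_top.png",im)
go((1,1,72,-.113)); print(fr(bot.get_state()["eef_pos"]))
E
```

```text
pics/v_scene.png x0,y0 175 225 scale 6
pics/v_top.png x0,y0 360 195 scale 6
t 20.0 pos [ 514.5 -270.6   72.1] rot [-3.1414e+00  3.0000e-04 -1.1320e-01] F [-2.1  1.9 -0.7] open 0.123
row [-5.409e-01 -2.118e-01  1.000e-04] yaw -0.0
[-28.9 -28.3]
```

View pics/v_scene.png

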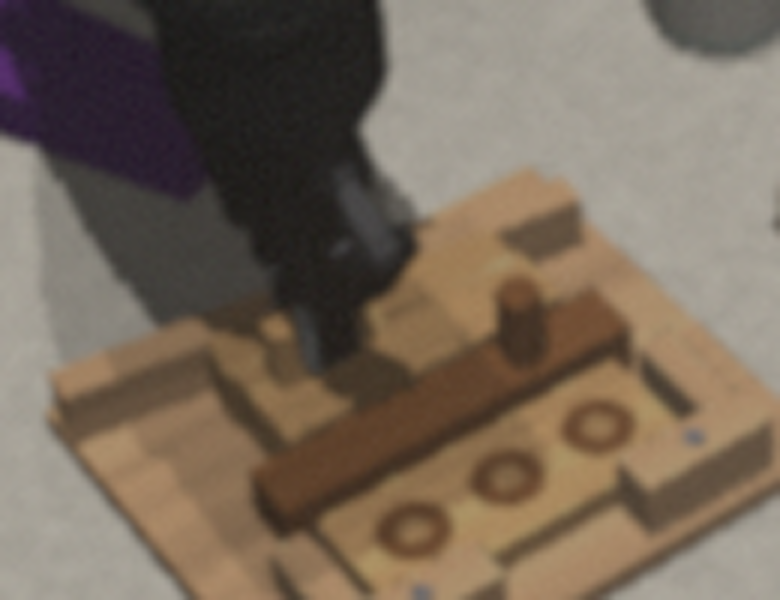

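View pics/v_top.png

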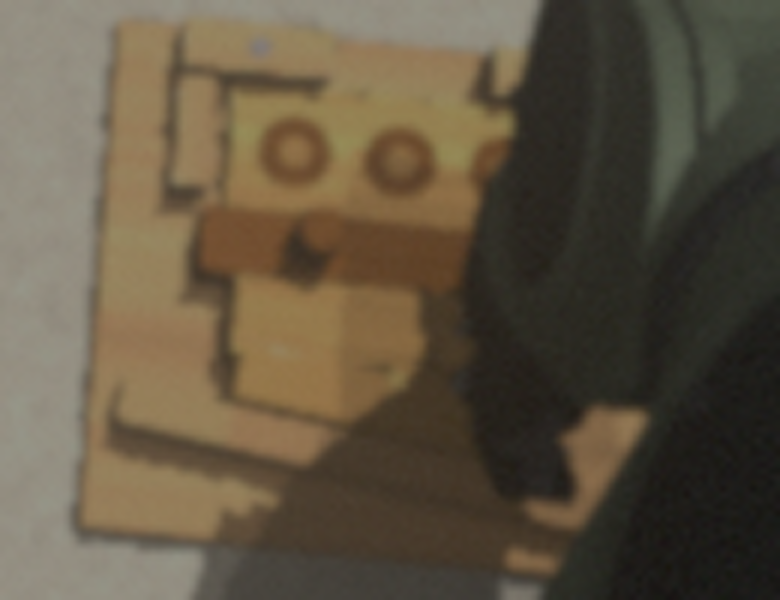

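Emit:
apply_moves:
  motion: [0,-0.004,0,0,0,0,-0.008,0,0,0,0,-0.012,0,0,0,0,-0.012,0,0,0]

```text
t: 20.4
eef_pos: [516.0, -257.9, 72.1]
eef_rot: [-3.141, 0.0, -0.113]
force: [-2.4, 1.4, -1.1]
opening: 0.126
```

```bash
cat > st.py <<'E'
from fit import *
from g import go
pf=np.load("poses.npz")["frame"]
def fr(w): 
    d=w[:2]-pf[:2]; c,s=np.cos(pf[2]),np.sin(pf[2]); return np.round([c*d[0]+s*d[1],-s*d[0]+c*d[1]],1)
s=bot.get_state(); F=s["force"]; c,n=np.cos(pf[2]),np.sin(pf[2])
print(s["t"],fr(s["eef_pos"]),s["eef_pos"][2].round(1),"Fframe",np.round([c*F[0]+n*F[1],-n*F[0]+c*F[1],F[2]],1),np.round(s["eef_rot"],4))
E
python3 st.py
```

```text
20.4 [-28.8 -15.5] 72.1 Fframe [-2.5  1.1 -1.1] [-3.1411e+00  5.0000e-04 -1.1250e-01]
```

Emit:
apply_moves:
  motion: [0,-0.003,0,0,0,0,-0.005,0,0,0,0,-0.007,0,0,0,0,-0.007,0,0,0]

```text
t: 20.8
eef_pos: [516.6, -253.1, 72.3]
eef_rot: [3.139, -0.0, -0.114]
force: [-2.6, -8.2, -2.6]
opening: 0.128
```

```bash
python3 st.py
```

```text
20.8 [-28.7 -10.6] 72.3 Fframe [-1.6 -8.4 -2.6] [ 3.1395e+00 -5.0000e-04 -1.1430e-01]
```

Emit:
apply_moves:
  motion: [0,-0.003,0.0005,0,0,0,-0.006,0.001,0,0,0,-0.006,0.001,0,0]

```text
t: 21.1
eef_pos: [516.7, -252.5, 72.2]
eef_rot: [3.132, -0.002, -0.118]
force: [-5.9, -39.5, 7.4]
opening: 0.121
```

```bash
python3 st.py
```

```text
21.1 [-28.7 -10. ] 72.2 Fframe [ -1.4 -39.9   7.4] [ 3.132e+00 -2.100e-03 -1.179e-01]
```

Emit:
apply_moves:
  motion: [0,0.004,-0.001,0,0,0,0.004,-0.001,0,0.15,0,0.004,-0.001,0,0.3,0,0.004,-0.001,0,0.4,0,0.004,-0.001,0,0.4,0,0.004,-0.03,0,0.4,0,0.004,-0.07,0,0.4,0,0.054,-0.11,0,0.4,0,0.104,-0.14,0,0.4,0,0.154,-0.14,0,0.4]

```text
t: 22.1
eef_pos: [503.0, -380.3, 211.1]
eef_rot: [3.141, -0.004, -0.112]
force: [1.4, 1.3, -0.4]
opening: 0.398
```

```bash
cat > look.py <<'E'
import sys
from st import *
tag=sys.argv[1]
im=bot.camera("scene"); crop("scene",(240,275),130,100,6,f"pics/{tag}_scene.png",im)
im=bot.camera("top"); crop("top",(425,245),130,100,6,f"pics/{tag}_top.png",im)
E
python3 look.py w
```

```text
22.1 [ -27.9 -138.6] 211.1 Fframe [ 1.3  1.5 -0.4] [ 3.1406 -0.0038 -0.1115]
pics/w_scene.png x0,y0 175 225 scale 6
pics/w_top.png x0,y0 360 195 scale 6
```

View pics/w_scene.png

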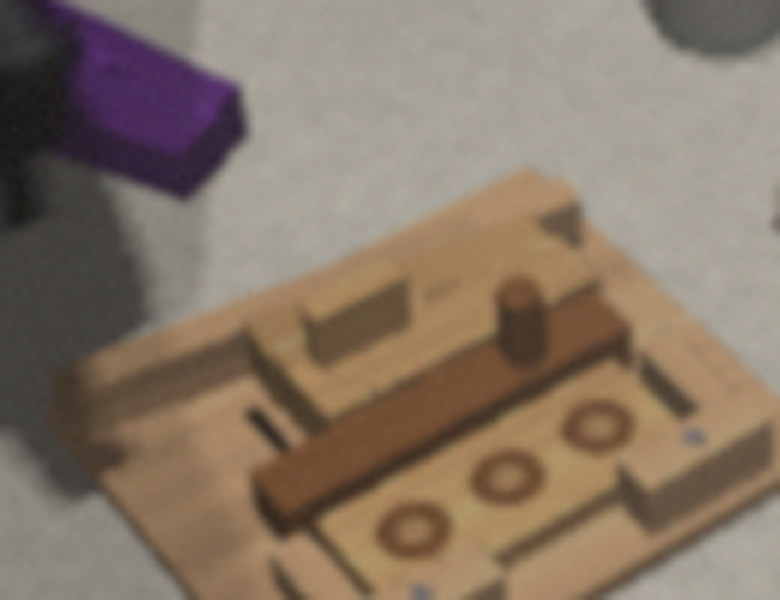

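View pics/w_top.png

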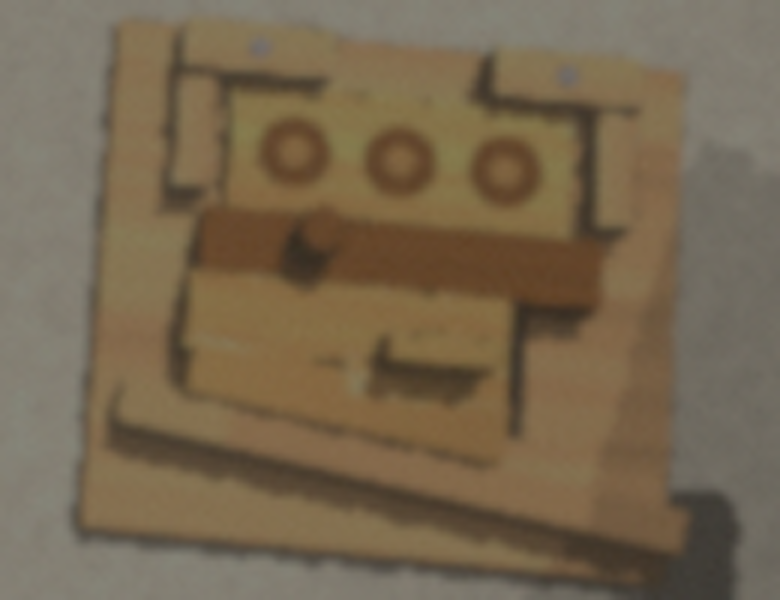

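```bash
python3 - <<'E'
from st import *
for c in [(190,270),(185,387),(512,300),(500,460)]: print("top",fr(ray("top",full(c,360,195,6),40)))
for c in [(598,278),(530,222),(320,415),(250,328)]: print("scene",fr(ray("scene",full(c,175,225,6),40)))
for c in [(294,153),(400,162),(506,172)]: print("ring top",fr(ray("top",full(c,360,195,6),25)))
w=T(pf,[(-33,-75,0)])[0]
go((w[0],w[1],110,-.113),(w[0],w[1],50,-.113))
E
```

```text
22.2 [ -30.2 -144.4] 208.8 Fframe [-0.8  0.1 -1.2] [ 3.1376e+00 -1.0000e-03 -1.2020e-01]
top [-2.3 79.1]
top [-46.5  77.9]
top [ -2.1 -40.6]
top [-62.4 -38.9]
scene [ 1.9 77.4]
scene [-40.   74.9]
scene [ -3.4 -41.9]
scene [-57.7 -39. ]
ring top [50.2 40.8]
ring top [50.6  0.6]
ring top [ 50.5 -39.6]
t 22.2 pos [ 500.  -385.9  208.8] rot [ 3.1376e+00 -1.0000e-03 -1.2020e-01] F [-0.7  0.2 -1.2] open 0.396
row [-0.0033 -0.0694  0.0988] yaw -0.4
row [-0.0033 -0.0694  0.1588] yaw -0.4
```

Emit:
apply_moves:
  motion: [-0.003,-0.035,0.03,0,0,-0.003,-0.069,0.06,0,0,-0.003,-0.069,0.099,0,0,-0.003,-0.069,0.135,0,0,-0.003,-0.069,0.157,0,0,-0.003,-0.069,0.157,0,0]

```text
t: 22.8
eef_pos: [506.0, -309.4, 48.2]
eef_rot: [-3.14, 0.004, -0.113]
force: [-0.7, -0.3, 1.4]
opening: -0.0
```

```bash
python3 look.py x
```

```text
22.8 [-32.9 -67.8] 48.2 Fframe [-0.6 -0.4  1.4] [-3.1398  0.0038 -0.1125]
pics/x_scene.png x0,y0 175 225 scale 6
pics/x_top.png x0,y0 360 195 scale 6
```

View pics/x_scene.png

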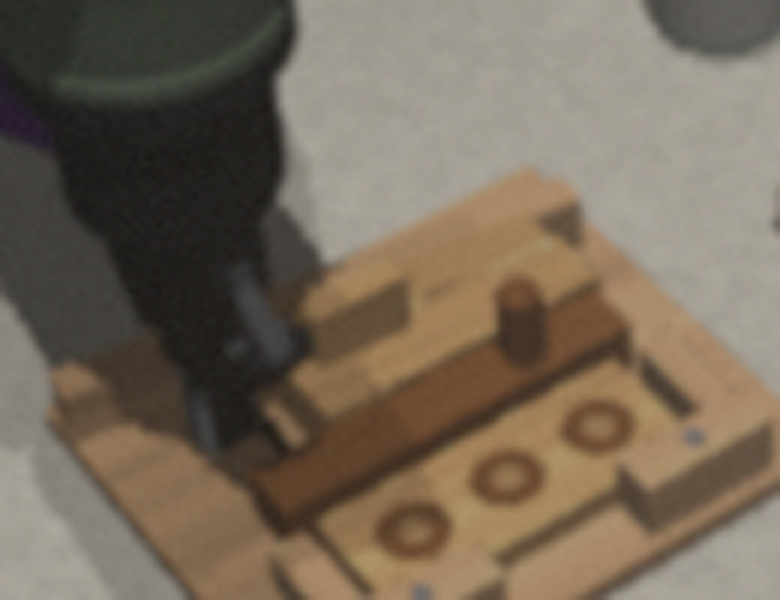

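Emit:
apply_moves:
  motion: [0,-0.006,0,0,0,0,-0.012,0,0,0,0,-0.015,0,0,0,0,-0.017,0,0,0,0,-0.018,0,0,0,0,-0.018,0,0,0]

```text
t: 23.5
eef_pos: [509.3, -293.6, 51.4]
eef_rot: [3.14, -0.001, -0.114]
force: [-0.3, -6.1, 4.1]
opening: -0.002
```

```bash
python3 st.py
```

```text
23.5 [-31.4 -51.7] 51.4 Fframe [ 0.4 -6.1  4.1] [ 3.1398e+00 -1.2000e-03 -1.1380e-01]
```

Emit:
apply_moves:
  motion: [0,-0.003,0,0,0,0,-0.005,0,0,0,0,-0.006,0,0,0,0,-0.006,0,0,0]

```text
t: 23.9
eef_pos: [509.1, -293.0, 51.6]
eef_rot: [3.133, -0.003, -0.118]
force: [-0.1, -37.2, -3.0]
opening: 0.001
```

```bash
python3 st.py
```

```text
23.9 [-31.7 -51.1] 51.6 Fframe [  4.1 -37.   -3. ] [ 3.1326e+00 -2.5000e-03 -1.1750e-01]
```

Held solid at 37 N (moved 0.6 mm, all compliance). Backing off, lifting clear.

Emit:
apply_moves:
  motion: [0,0.01,0,0,0,0,0.03,0,0,0,0,0.03,-0.04,0,0,0,0.03,-0.09,0,0,0,0.06,-0.14,0,0,0,0.11,-0.16,0,0,0,0.14,-0.16,0,0,0,0.14,-0.16,0,0,0,0.14,-0.16,0,0]

```text
t: 24.8
eef_pos: [493.6, -425.9, 210.5]
eef_rot: [-3.141, 0.0, -0.114]
force: [0.7, 0.9, 0.1]
opening: -0.003
```

```bash
python3 look.py y; python3 - <<'E'
from h import *
cv2.imwrite("pics/fin_top.png",bot.camera("top")[:,:,::-1])
E
```

```text
24.8 [ -32.1 -185. ] 210.5 Fframe [0.6 1.  0.1] [-3.141e+00  2.000e-04 -1.142e-01]
pics/y_scene.png x0,y0 175 225 scale 6
pics/y_top.png x0,y0 360 195 scale 6
```

View pics/y_scene.png

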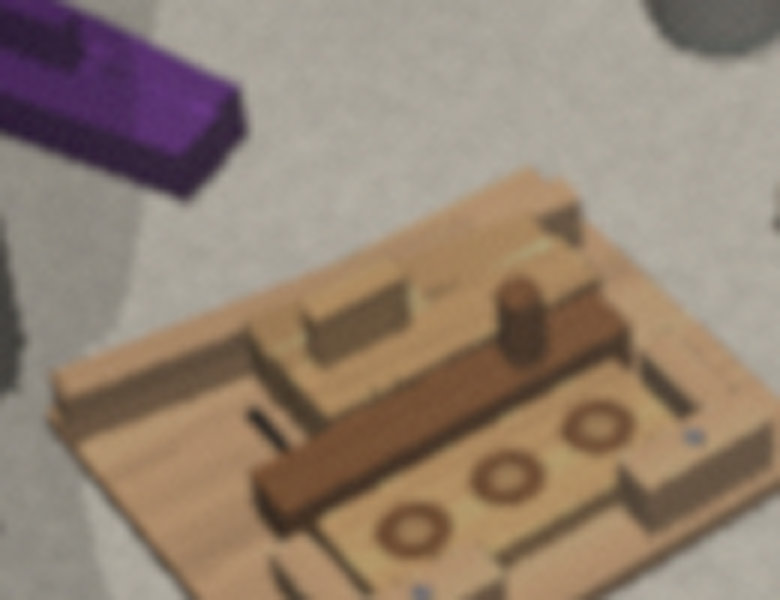

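View pics/fin_top.png

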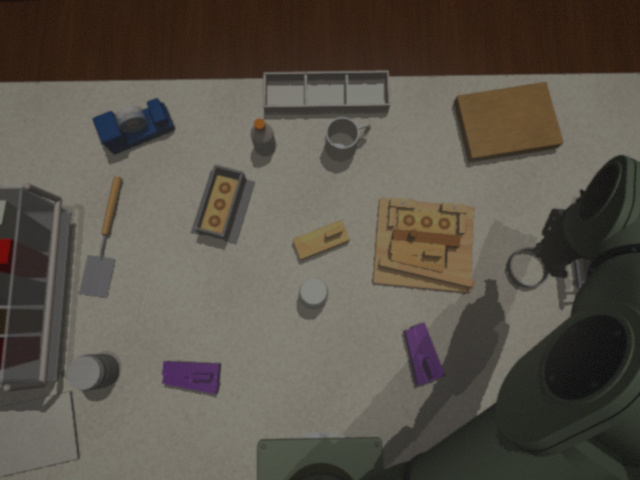

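The final top view shows the board, bar (430,238) and wedge (418,255) seated in the frame. The stack is one place lower in the dispenser at (220,203), and the block (321,240), jar (313,293), glue bottle, mug, cutter and spatula are where they were at the start. Handing in.

```bash
python3 -c "
from workcell import bot
print(bot.hand_in())"
```

```text
the job is handed in; nothing more can be done
None
```

The job is done and handed in; the robot's clock read about 25 s of the 64 s allowed. The hand-in gave no verdict.

- **Board:** I drew the bottom board out about 120 mm, left it on the table and let go. I then took it again across its middle and laid it in the bed. The ring marks in the top picture put it at about frame x = 50.5 mm, y = +0.6 mm. The scene camera read 1–2 mm higher in x, within the 2 mm calibration.
- **Stack:** The other three boards are still in the dispenser and look one place lower. I judged this from the pictures and did not measure their heights.
- **Bar:** I slid it up by its knob until the board stopped it at the fence, with about 21 N on the tool. That matches a joint value of about 0.040 m, worked out from the tool position because the joint itself cannot be read.
- **Wedge:** I chose the tapered piece at (322,194) in the top picture over the straight block at (321,240), and confirmed it in an enlarged crop. It went in flat with the thin end leading, was pushed to about 40 N by its fin, and was let go. A second push of 37 N on its thick end moved the tool only 0.6 mm. Its middle is at about frame y = +19 mm (18.6 mm expected).
- **Last pictures:** Wedge, bar and board are seated, and the arm is clear with no contact force. The block, jar, glue bottle, mug, cutter and spatula are where they were at the start.
- **Not measured:** The contact forces between wedge, bar and board cannot be read directly. That they exceed 3 N is inferred from the pushes.

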